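# Seal the sample vessels and start the block heater

### The job

Stand every sample vessel upright and fully down in a pocket of the block heater and tighten its plug clockwise until it goes snug, without overtightening it. Once all of them are in and sealed, turn the heat knob clockwise to its end stop. Don't knock the bottles over.

Things in the scene. Friction and masses are not known exactly. Their poses are not given: they have to be found in the camera images.
- heater: Fixed block heater, 158 mm deep (x), y from -128 to 121 mm; origin on the worktop, x to its back, z up. An aluminium block, top 47 mm up, has four square pockets 46 x 46 mm, 18 mm deep, sides along its x and y, in two rows 75 mm apart. At the -y end, to y = -48 mm, a white control box 75 mm high with the heat knob on top.
- pocket0 (a point): Centre of the floor of a square pocket, at x -37.5, y 80, z 29 mm in the heater's frame; axes as the heater's. Any vessel fits any pocket.
- pocket1 (a point): Centre of the floor of a square pocket, at x 37.5, y 80, z 29 mm in the heater's frame; axes as the heater's. Any vessel fits any pocket.
- pocket2 (a point): Centre of the floor of a square pocket, at x -37.5, y 5, z 29 mm in the heater's frame; axes as the heater's. Any vessel fits any pocket.
- pocket3 (a point): Centre of the floor of a square pocket, at x 37.5, y 5, z 29 mm in the heater's frame; axes as the heater's. Any vessel fits any pocket.
- heat_knob_grip (a point): On the heat knob's vertical axis, at the height to grip: an upright black bar grip 38 mm long (this point's x axis), 14 mm thick (y), its top 7 mm above this point, the disc under it 23 mm below. Turns with the knob.
- heat_knob (a joint): Angle of the heat knob, rad: grows as it turns clockwise seen from above, 0 at the anticlockwise stop, 4.71 at the clockwise stop (full heat). Stays where it is left; takes about 0.04 N m.
- vessel_a: Loose stainless sample vessel, 0.4 kg, all alike, some absent: square foot 42 x 42 x 16 mm, round body 40 mm in diameter up to 63 mm, then a brass pipe plug with a square head, top 88 to 89 mm up. Origin under the foot's centre; x and y square to the foot's sides, z up. In a pocket the foot has 2 mm play each side and cannot turn.
- plug_a_head (a point): Middle of the square head of vessel a's plug, 18 x 18 mm across the flats and 15 mm high, flats square to this point's x and y, which turn with it. On the vessel's axis, 79 to 80 mm above its underside, 15 mm above the shoulder. Right-hand thread, 2.3 mm a turn: clockwise from above tightens. It has 1.0 to 2.6 rad to run before the threads drag.
- bite_a (a joint): How far the tapered threads of vessel a's plug are wedged, rad: 0 while the plug runs (0.04 N m) and through the next 0.25 rad of growing drag (0.1 to 0.2 N m); then turning on takes 0.3 N m plus 0.32 N m per rad of bite, and it stays as left. Snug above 0.12, overtightened above 0.9 (0.6 N m).
- vessel_b: Loose stainless sample vessel, 0.4 kg, all alike, some absent: square foot 42 x 42 x 16 mm, round body 40 mm in diameter up to 63 mm, then a brass pipe plug with a square head, top 88 to 89 mm up. Origin under the foot's centre; x and y square to the foot's sides, z up. In a pocket the foot has 2 mm play each side and cannot turn.
- plug_b_head (a point): Middle of the square head of vessel b's plug, 18 x 18 mm across the flats and 15 mm high, flats square to this point's x and y, which turn with it. On the vessel's axis, 79 to 80 mm above its underside, 15 mm above the shoulder. Right-hand thread, 2.3 mm a turn: clockwise from above tightens. It has 1.0 to 2.6 rad to run before the threads drag.
- bite_b (a joint): How far the tapered threads of vessel b's plug are wedged, rad: 0 while the plug runs (0.04 N m) and through the next 0.25 rad of growing drag (0.1 to 0.2 N m); then turning on takes 0.3 N m plus 0.32 N m per rad of bite, and it stays as left. Snug above 0.12, overtightened above 0.9 (0.6 N m).
- vessel_c: Loose stainless sample vessel, 0.4 kg, all alike, some absent: square foot 42 x 42 x 16 mm, round body 40 mm in diameter up to 63 mm, then a brass pipe plug with a square head, top 88 to 89 mm up. Origin under the foot's centre; x and y square to the foot's sides, z up. In a pocket the foot has 2 mm play each side and cannot turn.
- plug_c_head (a point): Middle of the square head of vessel c's plug, 18 x 18 mm across the flats and 15 mm high, flats square to this point's x and y, which turn with it. On the vessel's axis, 79 to 80 mm above its underside, 15 mm above the shoulder. Right-hand thread, 2.3 mm a turn: clockwise from above tightens. It has 1.0 to 2.6 rad to run before the threads drag.
- bite_c (a joint): How far the tapered threads of vessel c's plug are wedged, rad: 0 while the plug runs (0.04 N m) and through the next 0.25 rad of growing drag (0.1 to 0.2 N m); then turning on takes 0.3 N m plus 0.32 N m per rad of bite, and it stays as left. Snug above 0.12, overtightened above 0.9 (0.6 N m).
- vessel_d: Loose stainless sample vessel, 0.4 kg, all alike, some absent: square foot 42 x 42 x 16 mm, round body 40 mm in diameter up to 63 mm, then a brass pipe plug with a square head, top 88 to 89 mm up. Origin under the foot's centre; x and y square to the foot's sides, z up. In a pocket the foot has 2 mm play each side and cannot turn.
- plug_d_head (a point): Middle of the square head of vessel d's plug, 18 x 18 mm across the flats and 15 mm high, flats square to this point's x and y, which turn with it. On the vessel's axis, 79 to 80 mm above its underside, 15 mm above the shoulder. Right-hand thread, 2.3 mm a turn: clockwise from above tightens. It has 1.0 to 2.6 rad to run before the threads drag.
- bite_d (a joint): How far the tapered threads of vessel d's plug are wedged, rad: 0 while the plug runs (0.04 N m) and through the next 0.25 rad of growing drag (0.1 to 0.2 N m); then turning on takes 0.3 N m plus 0.32 N m per rad of bite, and it stays as left. Snug above 0.12, overtightened above 0.9 (0.6 N m).
- wash_bottle: White plastic bottle with a green cap, 66 mm in diameter, 165 mm high, standing to the right; not part of the job. Origin under its centre.
There are look-alikes about, which are no part of the job. Leave any blue look-alike of the vessel_d alone.

How it is judged:
On the way, in this order (a step that is already met when the one before it is completed fails the run):
1. every vessel present stands in a pocket with its plug snug (((horizontal distance between vessel_a and pocket0 below 0.006 m and z of vessel_a in the frame of pocket0 below 0.004 m) or (horizontal distance between vessel_a and pocket1 below 0.006 m and z of vessel_a in the frame of pocket1 below 0.004 m) or (horizontal distance between vessel_a and pocket2 below 0.006 m and z of vessel_a in the frame of pocket2 below 0.004 m) or (horizontal distance between vessel_a and pocket3 below 0.006 m and z of vessel_a in the frame of pocket3 below 0.004 m)) and angle between each of vessel_a, vessel_b, vessel_c, vessel_d's own z axis and vertical below 0.08 rad and value of joint each of bite_a, bite_b, bite_c, bite_d above 0.12 rad and ((horizontal distance between vessel_b and pocket0 below 0.006 m and z of vessel_b in the frame of pocket0 below 0.004 m) or (horizontal distance between vessel_b and pocket1 below 0.006 m and z of vessel_b in the frame of pocket1 below 0.004 m) or (horizontal distance between vessel_b and pocket2 below 0.006 m and z of vessel_b in the frame of pocket2 below 0.004 m) or (horizontal distance between vessel_b and pocket3 below 0.006 m and z of vessel_b in the frame of pocket3 below 0.004 m)) and ((horizontal distance between vessel_c and pocket0 below 0.006 m and z of vessel_c in the frame of pocket0 below 0.004 m) or (horizontal distance between vessel_c and pocket1 below 0.006 m and z of vessel_c in the frame of pocket1 below 0.004 m) or (horizontal distance between vessel_c and pocket2 below 0.006 m and z of vessel_c in the frame of pocket2 below 0.004 m) or (horizontal distance between vessel_c and pocket3 below 0.006 m and z of vessel_c in the frame of pocket3 below 0.004 m)) and ((horizontal distance between vessel_d and pocket0 below 0.006 m and z of vessel_d in the frame of pocket0 below 0.004 m) or (horizontal distance between vessel_d and pocket1 below 0.006 m and z of vessel_d in the frame of pocket1 below 0.004 m) or (horizontal distance between vessel_d and pocket2 below 0.006 m and z of vessel_d in the frame of pocket2 below 0.004 m) or (horizontal distance between vessel_d and pocket3 below 0.006 m and z of vessel_d in the frame of pocket3 below 0.004 m))), for 0.2 s.
2. the heat knob is at its clockwise end stop (value of joint heat_knob above 4.6 rad), for 0.2 s.
At the end, for the whole second after the job is handed in: Every vessel present stands in one of the pockets (within 6 mm of its centre, foot within 4 mm of its floor, tilt under 0.08 rad), at rest; the plugs have bitten by more than 0.12 rad; the heat knob reads above 4.6 rad (all of step 1 and linear speed of each of vessel_a, vessel_b, vessel_c, vessel_d below 0.02 m/s and value of joint heat_knob above 4.6 rad); the robot touches nothing.
It fails at once if a plug is overtightened (wedged by more than 0.9 rad) (value of joint any of bite_a, bite_b, bite_c, bite_d above 0.9 rad).
It fails at once if the bottle is knocked over (angle between wash_bottle's own z axis and vertical above 0.6 rad).
Of vessel_a, vessel_b, vessel_c, vessel_d only 3 to 4 are there at a start; the rules pass over those that are not, and their reading is None.
At some moment in a run one of vessel_a, vessel_b, vessel_c, vessel_d may be knocked a few centimetres aside while the robot is not near it.
It also fails if it takes over 210 s, if anything falls off the work surface, if the arm or the gripper's body presses on something with over 40 N, if the wrist force passes 120 N, or if a joint passes its speed limit or range.

### The arm

A 7-joint arm with a two-finger parallel gripper is mounted at the origin on a cart in front of the work surface, level with it; the furniture and walls round the work are solid. World frame = base frame: x ahead of the robot, y to its left, z up, the work surface at z = 0. Lengths are in m, angles in rad, forces in N, time in s.
With the tool pointing down it reaches from about 0.4 to 0.875 m from the base axis. Payload 4.4 kg.
Tool frame: the origin (TCP) lies midway between the tips of the shut fingers; the grasp point (between the pads) lies 19 mm behind it; z points along the fingers, y is the line along which they close (so a half turn about z gives the same grasp; the last joint's range is limited). The gripper opens to 85 mm and grips with 20 to 120 N. Pads are 22 mm wide; open, the fingers measure 114 mm over their backs; the gripper's body (76 mm by 85 mm) begins 54 mm behind the grasp point. The pads swing forward as they close: fully open they stand 13 mm farther back than shut.
Start: joints at [1.219, 0.628, 0.038, 1.517, -0.027, 0.996, -0.02], TCP at [0.183, -0.624, 0.231] pointing down, gripper open.
Joint ranges: [-3.06, 3.06], [-0.37, 2.12], [-1.25, 1.32], [0.18, 2.47], [-1.1, 4.24], [0.23, 1.98], [-2.94, 2.94]. Speed limits (rad/s): [2.57, 2.57, 3.14, 3.14, 3.14, 3.14, 3.14].

### API

Orientations are given as a unit quaternion [x, y, z, w].
In Python, from workcell import r gives the robot as it stands.
- The arm moves only by the tool play_rows, never from a script. Its argument "motion" is a list of rows, each a list of 3 entries, a list of its own where there are three numbers: the finger opening in mm, from 0 to 85.4, then the shift along the world's x, y, z in mm, then the turn, a rotation vector about the world's x, y, z in degrees. In form: [[hand, [tx, ty, tz], [rx, ry, rz]], ...]. A call has 1 to 5 rows; each row shifts and turns the commanded pose from where the row before left it; what a row does not reach is not made up. A row lasts 1/12 s, in which the tool goes at most 41.7 mm and 7.16 degrees, less where a joint would pass 70% of its speed; a pose out of reach is approached as far as the arm can. A call with a gripper value outside its range is refused whole. The fingers move at their own pace and stop on an object; the grip force is fixed at half the most. Time passes only in rows, so rows that do not move let the fingers close. It gives the time, the measured TCP pose, the force, the opening and the grip force at its end, in the units of the state.
- r.state(): the state, without advancing time (a new reading comes with each control period).
- r.read_camera(name): name is "scene" or "top" or "wrist"; returns (picture, depth): 384x512x3 uint8, red, green, blue; 384x512 float32, m along the optical axis (not along the pixel's ray), 0 where there is no reading.
- r.camera_model(name): a dict with "intrinsics" (3x3 intrinsics, pixels), "camera_from_world" (4x4, takes a point from world to camera coordinates). Camera axes: x right, y up, looking along -z (the intrinsics and any distortion apply to the point x, -y, -z); pixel columns grow to the right and rows downward; lengths in m; the calibration is good to about 2 mm. A picture is of the moment at which its call begins: read the wrist's pose just before it. camera_model takes no time and is no camera call; for the wrist camera it gives the pose at the moment of the call.
- r.sign_off(): hands the job in; it is judged then, once.
The state is a dict: "time_s": time; "joints": joint angles; "joint_velocities": joint speeds; "joint_efforts": joint torques, N m; "tool_pos": TCP position; "eef_rot": TCP orientation; "force": force on the tool from outside, world axes, zero at the start; "wrist_torque": the same for the moment, N m; "opening": finger opening in m; "grip_force": force on a finger pad.
Only numpy, scipy, OpenCV 4.12 (cv2) and the standard library are available. Lean on these libraries where they do the work, as an engineer would, in place of code of your own. Each camera call takes 0.05 s, during which the arm holds its last target. There are 200 camera calls.

## Working session

There is one attempt and no reset: what is moved stays moved. The work goes in short steps, Python scripts to look and compute and a tool call to move; the robot and the scene stay as the last step left them, time stands still between calls to the robot, and variables do not carry over. Pictures are saved under pics/ and viewed, at most 14 in all, crops included, and the job is handed in when it is done.

Besides the shell and the picture viewer there is one more tool, called after ">>>" as a command line: name --argument value ..., lists and objects as JSON in quotes. play_rows: Moves the arm, as the interface text tells. Its arguments: {"type":"object","properties":{"motion":{"type":"array","items":{"type":"array"}}},"required":["motion"]}

```bash
ls; mkdir -p pics
cat > h.py <<'E'
import numpy as np, cv2, json
from workcell import r
def cam(n):
    m=r.camera_model(n); p,d=r.read_camera(n)
    return p,d,np.array(m["intrinsics"]),np.array(m["camera_from_world"])
def save(p,f,s=1,crop=None):
    if crop: x0,y0,x1,y1=crop; p=p[y0:y1,x0:x1]
    p=cv2.resize(p,None,fx=s,fy=s,interpolation=cv2.INTER_CUBIC); cv2.imwrite("pics/"+f,p[:,:,::-1])
def cloud(d,K,T):
    v,u=np.mgrid[:d.shape[0],:d.shape[1]]
    c=np.stack([(u-K[0,2])/K[0,0]*d,-(v-K[1,2])/K[1,1]*d,-d],-1)
    R=T[:3,:3];return (c-T[:3,3])@R
E
python3 - <<'E'
from h import *
print(r.state())
for n in("scene","top"):
    p,d,K,T=cam(n); save(p,n+"0.png",1.5); np.savez(n+"0.npz",p=p,d=d,K=K,T=T); print(n,K,T)
E
```

```text
pics
{'time_s': 0.0, 'joints': array([ 1.21923637,  0.62935467,  0.03845772,  1.51838507, -0.0270095 ,
        0.99631101, -0.02000661]), 'joint_velocities': array([ 0.00164815, -0.00068679, -0.00024885,  0.0003068 , -0.00026291,
        0.00014899,  0.00037192]), 'joint_efforts': array([-4.42141300e-04, -5.63404226e+01,  1.22624215e+00, -1.93441969e+01,
        1.11045488e-02,  1.06328301e-02, -2.26160603e-05]), 'tool_pos': array([ 0.18306687, -0.62302073,  0.2303784 ]), 'eef_rot': array([ 9.89811318e-01,  1.42381931e-01, -1.51864296e-04, -9.57854926e-04]), 'force': array([-0.42088437, -0.66390922,  0.66030244]), 'wrist_torque': array([ 0.01469151, -0.0242136 , -0.01401639]), 'grip_force': 0.0, 'opening': 0.08532694796986023}
scene [[481.80962805   0.         257.6900896 ]
 [  0.         481.80962805 201.52099131]
 [  0.           0.           1.        ]] [[ 0.52508683 -0.85093785  0.01373323 -0.52123944]
 [ 0.38429301  0.25147131  0.88830235 -0.19515163]
 [-0.7593436  -0.46115828  0.45905375 -1.07770904]
 [ 0.          0.          0.          1.        ]]
top [[404.07818857   0.         254.96996062]
 [  0.         404.07818857 192.74815061]
 [  0.           0.           1.        ]] [[ 0.05015027 -0.99873411  0.0038894  -0.34485735]
 [ 0.97655954  0.04985225  0.20939489 -0.50077033]
 [-0.20932372 -0.00670298  0.97782343 -0.92517572]
 [ 0.          0.          0.          1.        ]]
```

View pics/scene0.png

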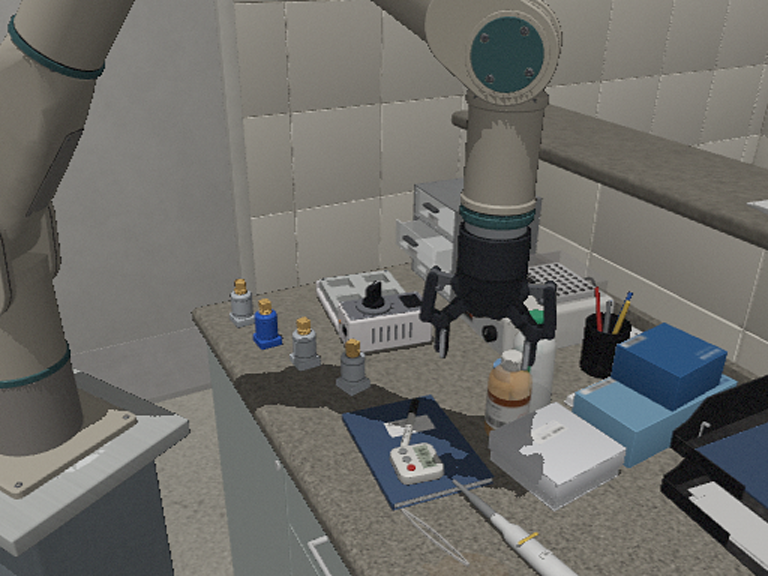

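View pics/top0.png

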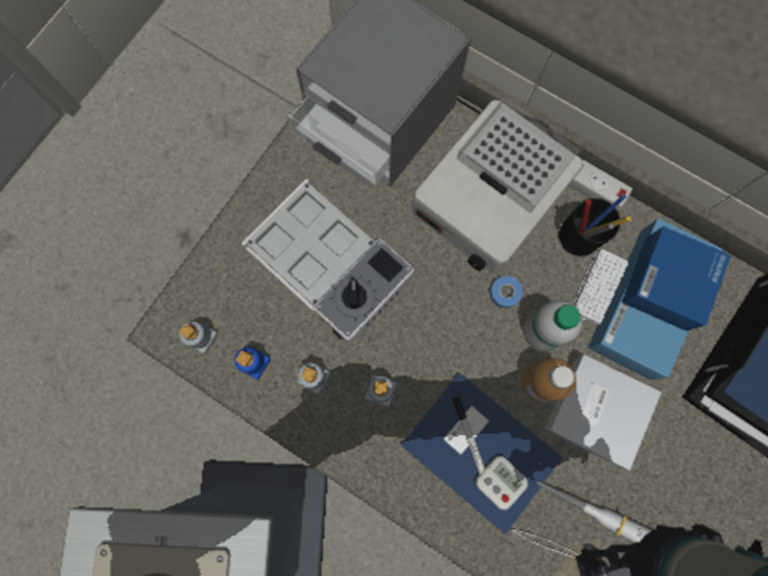

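The scene shows a row of four vessel shapes. In the top view (1.5x pixels) they are silver at (195,335), blue at (250,360), silver at (312,375) and silver at (381,388). The three silver ones match the stainless description, and the blue one is the look-alike to leave alone. The heater is around (330,260) with four empty pockets and its knob at (352,292). Next I'll measure these and confirm them in an enlarged crop.

Run:
```python
from h import *
z=np.load("top0.npz"); p,d,K,T=[z[k] for k in"pdKT"]
W=cloud(d,K,T)
X,Y,Z=W[...,0],W[...,1],W[...,2]
def info(n,m):
    q=W[m]; print(n,len(q),q.mean(0).round(4),np.median(q,0).round(4),cv2.minAreaRect((q[:,:2]*1000).astype(np.float32)))
v,u=np.mgrid[:384,:512]
print('table',np.median(Z[(u>180)&(u<220)&(v>200)&(v<230)]))
for n,(cx,cy) in dict(A=(130,223),blue=(167,240),C=(208,250),D=(254,258)).items():
    b=(abs(u-cx)<20)&(abs(v-cy)<20)&(d>0)
    info(n+' head',b&(Z>.078)&(Z<.11)); info(n+' all',b&(Z>.012)); print(Z[b].max())
b=(u>155)&(u<280)&(v>115)&(v<230)&(d>0)
info('blk',b&(Z>.042)&(Z<.052)); info('floor',b&(Z>.024)&(Z<.034));info('box',b&(Z>.068)&(Z<.08)); info('knob',b&(Z>.092)); print(Z[b].max())
save(p,"crop1.png",5,(110,195,270,285))
save(p,"crop2.png",5,(155,110,285,230))
```

```text
table 0.00014657241629616045
A head 72 [ 0.4306 -0.0207  0.0868] [ 0.4307 -0.0208  0.0872] ((431.73675537109375, -19.376480102539062), (19.515857696533203, 17.675254821777344), 48.11482620239258)
A all 353 [ 0.4284 -0.0268  0.0553] [ 0.428  -0.0275  0.0611] ((431.0970458984375, -19.628562927246094), (40.87845230102539, 41.029296875), 61.76964569091797)
0.09343694824410682
blue head 67 [ 0.3935 -0.1118  0.0861] [ 0.3939 -0.1116  0.086 ] ((393.8367919921875, -111.24822998046875), (18.45806121826172, 17.864477157592773), 60.550987243652344)
blue all 335 [ 0.3918 -0.1171  0.0558] [ 0.3916 -0.1181  0.0616] ((393.6236267089844, -112.09923553466797), (39.39643478393555, 41.49195098876953), 61.94752502441406)
0.09163740192981051
C head 65 [ 0.375  -0.2124  0.087 ] [ 0.3745 -0.2125  0.0873] ((375.10601806640625, -212.0763397216797), (17.761735916137695, 17.139240264892578), 67.22760772705078)
C all 308 [ 0.3729 -0.2155  0.0576] [ 0.3725 -0.2169  0.0624] ((374.8800964355469, -212.16793823242188), (41.29548645019531, 41.51559066772461), 63.49971389770508)
0.09102575322248331
D head 65 [ 0.3597 
[... 290 characters left out ...]
3.56237030029297)
0.09115318856965225
blk 2378 [ 0.5888 -0.1985  0.0467] [ 0.5876 -0.2006  0.0467] ((605.9056396484375, -257.41558837890625), (250.84255981445312, 258.0836181640625), 48.240997314453125)
floor 1313 [ 0.5941 -0.1874  0.0288] [ 0.5972 -0.1852  0.0287] ((609.5838012695312, -260.89434814453125), (243.26962280273438, 268.4467468261719), 50.13792419433594)
box 1687 [ 0.5207 -0.2921  0.0755] [ 0.5266 -0.2971  0.0757] ((565.4749755859375, -299.11224365234375), (137.55029296875, 274.65625), 77.12822723388672)
knob 177 [ 0.5511 -0.2783  0.1117] [ 0.5027 -0.2771  0.1171] ((587.3115234375, -280.757080078125), (34.56666564941406, 217.03196716308594), 85.80939483642578)
0.13018832722473084
```

View pics/crop1.png

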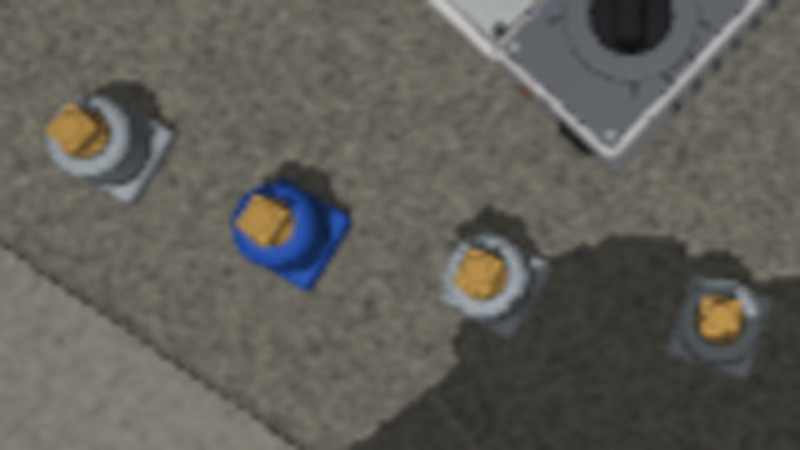

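View pics/crop2.png

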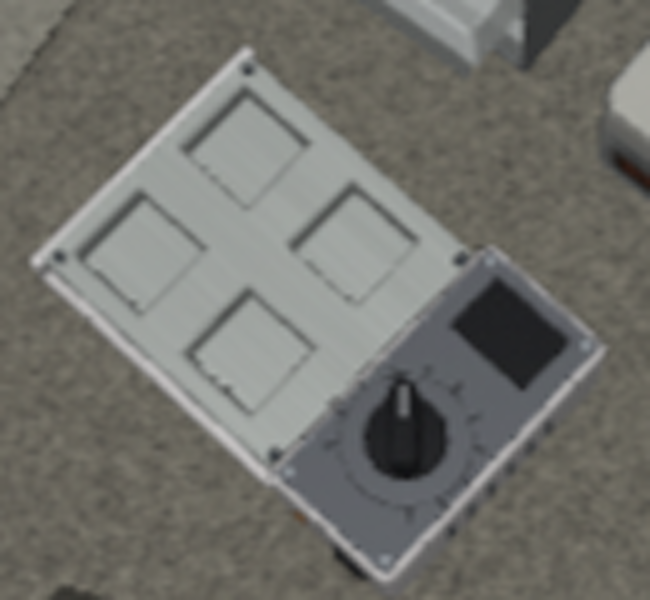

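Crop 1 confirms three stainless vessels at crop pixels A (85,135), C (485,280) and D (720,320), with the blue look-alike at (270,225). Crop 2 shows pocket rims centred at about (247,148), (142,253), (354,243) and (250,351). The knob is at (405,435) with its bar pointing up the image.

```bash
cat >> h.py <<'E'
def onz(u,v,z,K,T):
    c=np.array([(u-K[0,2])/K[0,0],-(v-K[1,2])/K[1,1],-1.]); R=T[:3,:3]
    o=-R.T@T[:3,3]; w=R.T@c; return o+w*(z-o[2])/w[2]
E
python3 - <<'E'
from h import *
z=np.load("top0.npz"); p,d,K,T=[z[k] for k in"pdKT"]
P={1:[(247,90),(310,145),(250,207),(183,150)],0:[(142,193),(207,247),(140,313),(78,255)],3:[(353,184),(418,240),(357,302),(290,245)],2:[(250,290),(315,348),(251,412),(186,353)]}
loc={0:(-37.5,80),1:(37.5,80),2:(-37.5,5),3:(37.5,5)}
off=[(23,23),(23,-23),(-23,-23),(-23,23)]  # top,right,bottom,left in heater xy
A=[];B=[]
for k in P:
    for (x,y),o in zip(P[k],off):
        A.append(np.add(loc[k],o)); B.append(onz(155+(x-2)/5,110+(y-2)/5,.047,K,T)[:2]*1000)
A=np.array(A,float);B=np.array(B)
a=A-A.mean(0);b=B-B.mean(0);H=a[:,0]+1j*a[:,1];G=b[:,0]+1j*b[:,1]
s=(G*H.conj()).sum()/(abs(H)**2).sum(); th=np.angle(s);print('scale',abs(s),'yaw',np.degrees(th))
R=np.array([[np.cos(th),-np.sin(th)],[np.sin(th),np.cos(th)]]); t=B.mean(0)-R@A.mean(0)
print('origin',t,'rms',np.sqrt(((A@R.T+t-B)**2).mean()))
for k in loc: print(k,(R@loc[k]+t).round(1))
def q(x,y,h,c=(110,195)): return onz(c[0]+(x-2)/5,c[1]+(y-2)/5,h,K,T)[:2]*1000
def ang(a,b): e=b-a; return np.degrees(np.arctan2(e[1],e[0]))
for n,a,b_ in [('A',(175,130),(131,202)),('bl',(350,213),(308,290)),('C',(550,262),(508,333)),('D r',(770,290),(747,375)),('D b',(670,352),(747,375))]:
    print(n,ang(q(*a,.008),q(*b_,.008))%90)
# heads
for n,pts in dict(A=[(75,103),(108,133),(78,157),(46,130)],C=[(482,247),(507,268),(483,300),(455,277)],D=[(705,295),(742,298),(738,340),(700,335)]).items():
    Q=[q(*x,.088) for x in pts]; print(n,'head c',np.mean(Q,0).round(1),[round(ang(Q[i],Q[(i+1)%4])%90) for i in range(4)])
m=cloud(d,K,T);v,u=np.mgrid[:384,:512]
k=(m[...,2]>.108)&(abs(u-236)<14)&(abs(v-195)<16)&(d>0);print('knob',m[k].mean(0),m[k][:,2].max(),cv2.minAreaRect((m[k][:,:2]*1000).astype(np.float32)))
print('knob pointer',ang(q(403,415,.115,(155,110)),q(403,385,.115,(155,110))))
E
```

```text
scale 0.9840496122159686 yaw -39.639960504207906
origin [ 570.72686972 -221.92751179] rms 1.080780415201875
0 [ 592.9 -136.4]
1 [ 650.6 -184.2]
2 [ 545.  -194.2]
3 [ 602.8 -242. ]
A 64.13257902912281
bl 66.01675043900525
C 62.913514221484434
D r 77.3674233601837
D b 76.51259796992386
A head c [429.3 -24.2] [52, 43, 54, 48]
C head c [ 373.9 -214.9] [54, 57, 54, 52]
D head c [ 359.7 -324.4] [88, 87, 85, 86]
knob [ 0.49688128 -0.27368378  0.11897221] 0.1238050134867104 ((497.2471618652344, -273.6444091796875), (35.830265045166016, 11.56043815612793), 3.4770071506500244)
knob pointer 3.461493499861807
```

Heads and feet are located, so I'll move over vessel D while turning the tool to its head's flats.

>>> play_rows --motion '[[60,[7.7,13.1,-0.7],[0,0,7]],[60,[7.7,13.1,-0.7],[0,0,7]],[60,[7.7,13.1,-0.7],[0,0,7]],[60,[7.7,13.1,-0.7],[0,0,7]],[60,[7.7,13.1,-0.7],[0,0,7]]]'

```text
time_s: 0.52
tool_pos: [0.2219, -0.5572, 0.2273]
eef_rot: [0.9, 0.436, -0.0, -0.0]
force: [-0.5, -0.6, -0.3]
opening: 0.0599
grip_force: 0.0
```

>>> play_rows --motion '[[60,[7.7,13.1,-0.7],[0,0,7]],[60,[7.7,13.1,-0.7],[0,0,7]],[60,[7.7,13.1,-0.7],[0,0,7]],[60,[7.7,13.1,-0.7],[0,0,7]],[60,[7.7,13.1,-0.7],[0,0,7]]]'

```text
time_s: 0.93
tool_pos: [0.2604, -0.4917, 0.224]
eef_rot: [0.727, 0.687, 0.0, -0.0]
force: [-0.7, -0.3, -0.4]
opening: 0.0604
grip_force: 0.0
```

>>> play_rows --motion '[[60,[7.7,13.1,-0.7],[0,0,7]],[60,[7.7,13.1,-0.7],[0,0,7]],[60,[7.7,13.1,-0.7],[0,0,7]],[60,[7.7,13.1,-0.7],[0,0,7]],[60,[7.7,13.1,-0.7],[0,0,7]]]'

```text
time_s: 1.35
tool_pos: [0.2988, -0.4263, 0.2206]
eef_rot: [0.487, 0.873, 0.0, -0.0]
force: [0.3, 0.1, -0.4]
opening: 0.0599
grip_force: 0.0
```

>>> play_rows --motion '[[60,[7.7,13.1,-0.7],[0,0,7]],[60,[7.7,13.1,-0.7],[0,0,7]],[60,[7.7,13.1,-0.7],[0,0,7]],[60,[7.7,13.1,-0.7],[0,0,7]],[60,[7.7,13.1,-0.7],[0,0,7]]]'

```text
time_s: 1.77
tool_pos: [0.3373, -0.3609, 0.2171]
eef_rot: [0.202, 0.979, 0.0, -0.0]
force: [-0.7, -0.0, -0.2]
opening: 0.06
grip_force: 0.0
```

>>> play_rows --motion '[[60,[7.7,13.1,-0.7],[0,0,7]],[60,[7.7,13.1,-0.7],[0,0,7]],[60,[7.7,13.1,-0.7],[0,0,6]],[60,[0,0,0],[0,0,0]]]'

```text
time_s: 2.1
tool_pos: [0.3618, -0.3195, 0.2151]
eef_rot: [0.028, 1.0, 0.001, 0.0]
force: [0.8, 0.2, 0.7]
opening: 0.0598
grip_force: 0.0
```

Run:
```python
from h import *
print(r.state()["joints"].round(2))
p,d,K,T=cam("wrist"); np.savez("w1.npz",p=p,d=d,K=K,T=T); save(p,"w1.png",1.5); print(K,T)
```

```text
[ 1.19  0.51 -0.76  1.98  0.46  0.84  1.7 ]
[[270.25985622   0.         259.12283457]
 [  0.         270.25985622 192.3013352 ]
 [  0.           0.           1.        ]] [[ 0.05463215  0.99850412  0.00220197  0.29806229]
 [-0.95745571  0.05301179 -0.28366936  0.39529758]
 [-0.28336176  0.01338918  0.95891962 -0.2566939 ]
 [ 0.          0.          0.          1.        ]]
```

View pics/w1.png

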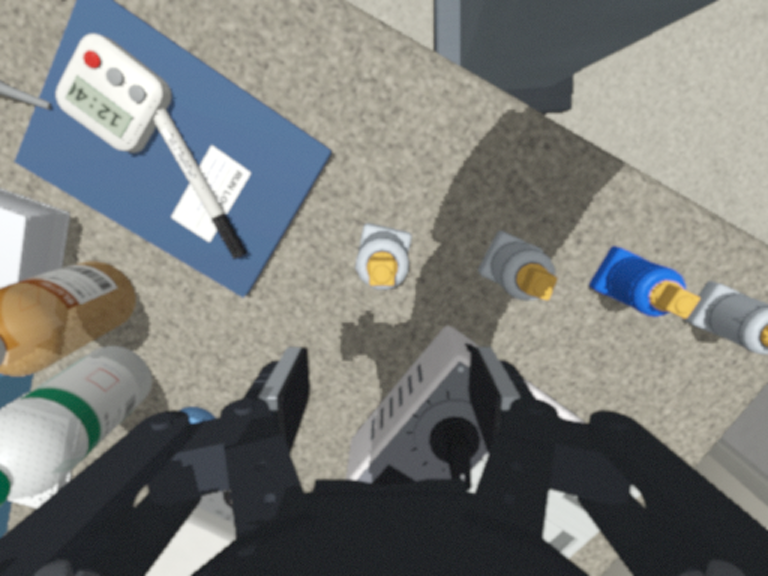

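The wrist view shows vessel D at (382,260) with its head at (382,268), aligned with the picture axes. Vessel C is at (525,270), blue at (640,280) and A at (740,315). I'll measure D's head and foot from here.

```bash
cat >> h.py <<'E'
def head(p,d,K,T,cx,cy,w=25,zlo=.082,zhi=.1):
    W=cloud(d,K,T);v,u=np.mgrid[:384,:512];k=(abs(u-cx)<w)&(abs(v-cy)<w)&(d>0)
    q=W[k&(W[...,2]>zlo)&(W[...,2]<zhi)]
    f=W[k&(W[...,2]>.010)&(W[...,2]<.022)]
    a=(W[k&(W[...,2]>.010)&(W[...,2]<.07)])
    for n,s in(('head',q),('foot',f),('all',a)):
        if len(s)>5: print(n,len(s),(s.mean(0)*1000).round(1),[np.round(x,1) for x in cv2.minAreaRect((s[:,:2]*1000).astype(np.float32))])
E
python3 - <<'E'
from h import *
z=np.load("w1.npz"); p,d,K,T=[z[k] for k in"pdKT"]
head(p,d,K,T,255,173); save(p,"w1c.png",8,(225,140,285,205))
f=lambda a,b,z:onz(a/1.5,b/1.5,z,K,T)[:2]*1000
a,b=f(363,225,.016),f(411,232,.016); print(a,b,np.degrees(np.arctan2(*(b-a)[::-1]))%90)
E
```

```text
head 317 [ 357.6 -323.1   87.2] [array([ 358.1, -323.1]), array([17.8, 18. ]), np.float64(87.0)]
foot 190 [ 342.8 -320.    15.1] [array([ 357.7, -323. ]), array([41.7, 40.8]), np.float64(74.2)]
all 883 [ 349.6 -321.8   48.9] [array([ 357.7, -323. ]), array([41.7, 40.8]), np.float64(74.2)]
[ 333.73033866 -338.40592295] [ 341.83038294 -298.38106016] 78.55926634014251
```

View pics/w1c.png

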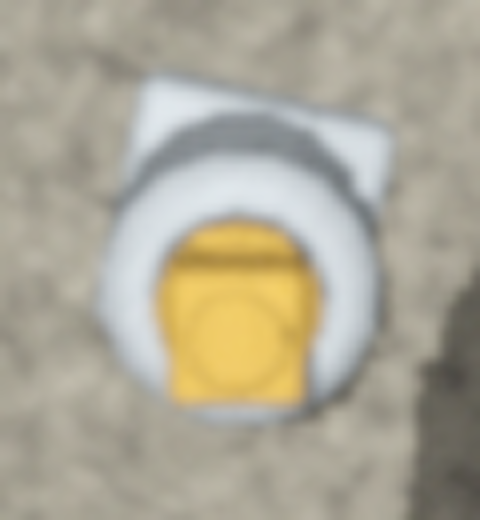

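>>> play_rows --motion '[[45,[-2,-1.3,-30],[0,0,0]],[45,[0,0,-40],[0,0,0]],[45,[0,0,-40],[0,0,0]],[45,[0,0,-25],[0,0,0]],[45,[0,0,0],[0,0,0]]]'

```text
time_s: 2.57
tool_pos: [0.3547, -0.323, 0.076]
eef_rot: [0.033, 0.999, 0.002, -0.004]
force: [0.7, -0.5, 0.2]
opening: 0.0448
grip_force: 0.0
```

```bash
python3 -c "
from h import *
s=r.state();print(s['tool_pos'],s['eef_rot'],s['force'])"
```

```text
[ 0.35467717 -0.3229567   0.07601609] [ 0.03334232  0.9994337   0.00209353 -0.00402214] [ 0.66031405 -0.45858041  0.24803302]
```

>>> play_rows --motion '[[45,[0,0,-9],[0,0,0]],[45,[0,0,0],[0,0,0]],[45,[0,0,0],[0,0,0]]]'

```text
time_s: 2.82
tool_pos: [0.359, -0.3245, 0.0723]
eef_rot: [0.032, 0.999, -0.001, 0.001]
force: [0.8, 0.6, 0.3]
opening: 0.0455
grip_force: 0.0
```

>>> play_rows --motion '[[5,[0,0,-1],[0,0,0]],[5,[0,0,0],[0,0,0]],[5,[0,0,0],[0,0,0]],[5,[0,0,0],[0,0,0]],[5,[0,0,0],[0,0,0]]]'

```text
time_s: 3.23
tool_pos: [0.3589, -0.3243, 0.0714]
eef_rot: [0.032, 0.999, -0.001, 0.001]
force: [-1.0, 0.9, 5.9]
opening: 0.0165
grip_force: 60.8
```

>>> play_rows --motion '[[5,[0,0,10],[0,0,0]],[5,[0,0,30],[0,0,0]],[5,[0,0,35],[0,0,0]],[5,[0,0,35],[0,0,0]],[5,[0,0,30],[0,0,0]]]'

```text
time_s: 3.65
tool_pos: [0.358, -0.323, 0.2125]
eef_rot: [0.031, 1.0, 0.0, -0.0]
force: [0.3, -1.5, -4.4]
opening: 0.0161
grip_force: 60.0
```

>>> play_rows --motion '[[5,[24,8,0],[0,0,-2.7]],[5,[24,8,0],[0,0,-2.7]],[5,[24,8,0],[0,0,-2.7]],[5,[24,8,0],[0,0,-2.7]],[5,[24,8,0],[0,0,-2.7]]]'

```text
time_s: 4.07
tool_pos: [0.4784, -0.2829, 0.2105]
eef_rot: [0.15, 0.989, 0.0, -0.001]
force: [-0.7, 0.5, -4.7]
opening: 0.0162
grip_force: 60.0
```

>>> play_rows --motion '[[5,[24,8,0],[0,0,-2.7]],[5,[24,8,0],[0,0,-2.7]],[5,[24,8,0],[0,0,-2.7]],[5,[24,8,0],[0,0,-2.7]],[5,[24,8,0],[0,0,-2.3]]]'

```text
time_s: 4.48
tool_pos: [0.5984, -0.2428, 0.2101]
eef_rot: [0.262, 0.965, 0.0, -0.001]
force: [0.1, 0.6, -4.1]
opening: 0.0164
grip_force: 60.0
```

>>> play_rows --motion '[[5,[4,2,-20],[0,0,0]],[5,[0,0,-20],[0,0,0]],[5,[0,0,-10],[0,0,0]],[5,[0,0,0],[0,0,0]],[5,[0,0,0],[0,0,0]]]'

```text
time_s: 4.9
tool_pos: [0.6013, -0.2419, 0.1599]
eef_rot: [0.261, 0.965, 0.0, -0.001]
force: [0.2, -0.5, -4.7]
opening: 0.0161
grip_force: 59.9
```

Run:
```python
from h import *
s=r.state();print(s["joints"].round(2),s["tool_pos"].round(4),s["eef_rot"].round(3),s["force"].round(1),s["opening"])
p,d,K,T=cam("wrist"); np.savez("w2.npz",p=p,d=d,K=K,T=T); save(p,"w2.png",1.5)
```

```text
[ 0.65  0.76 -0.54  1.58  0.46  0.94  1.  ] [ 0.6013 -0.2419  0.1599] [ 0.261  0.965  0.    -0.001] [ 0.2 -0.5 -4.7] 0.016058003112174805
```

View pics/w2.png

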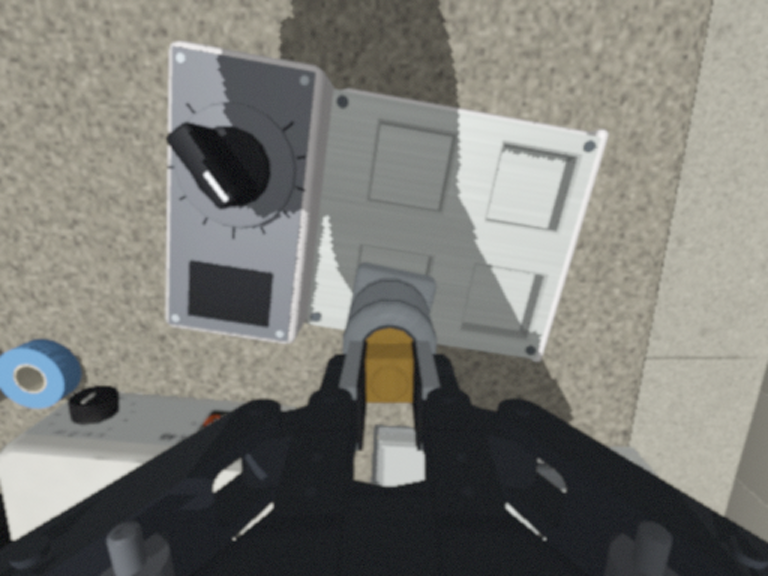

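Run:
```python
from h import *
z=np.load("w2.npz"); p,d,K,T=[z[k] for k in"pdKT"]
f=lambda a,b,h:onz(a/1.5,b/1.5,h,K,T)[:2]*1000
an=lambda a,b:np.degrees(np.arctan2(*(b-a)[::-1]))%90
for k,P in {2:[(378,122),(453,135),(443,211),(368,198)],0:[(504,143),(575,158),(559,231),(487,216)]}.items():
    Q=[f(*x,.047) for x in P]; print(k,np.mean(Q,0),[an(Q[i],Q[(i+1)%4]).round(1) for i in range(4)],[np.linalg.norm(Q[i]-Q[i-1]).round(1) for i in range(4)])
a,b=f(359,264,.1046),f(435,280,.1046); print('foot',a,b,an(a,b),np.linalg.norm(a-b))
save(p,"w2c.png",5,(195,60,355,245) and (225,70,385,190))
W=cloud(d,K,T);v,u=np.mgrid[:384,:512]
for n,lo,hi in(('foot',.098,.11),('body',.115,.16)):
    k=(abs(u-263)<35)&(abs(v-200)<40)&(W[...,2]>lo)&(W[...,2]<hi)&(d>0);print(n,k.sum(),(W[k].mean(0)*1000).round(1),cv2.minAreaRect((W[k][:,:2]*1000).astype(np.float32)))
k=(W[...,2]>.044)&(W[...,2]<.05)&(u>205)&(d>0)&(v<240);
c=cv2.minAreaRect((W[k][:,:2]*1000).astype(np.float32));print('block',c, np.median(W[k][:,2]))
k=(W[...,2]>.073)&(W[...,2]<.078)&(u<225)&(d>0)&(v<240);
c=cv2.minAreaRect((W[k][:,:2]*1000).astype(np.float32));print('box',c, np.median(W[k][:,2]))
```

```text
2 [ 544.46327074 -193.17254878] [np.float64(50.6), np.float64(54.3), np.float64(50.2), np.float64(51.3)] [np.float64(44.1), np.float64(44.9), np.float64(44.6), np.float64(47.2)]
0 [ 592.09263272 -135.15661932] [np.float64(48.7), np.float64(54.0), np.float64(48.3), np.float64(50.3)] [np.float64(43.6), np.float64(44.1), np.float64(44.1), np.float64(47.0)]
foot [ 570.62066492 -240.80491962] [ 597.02399864 -211.88531231] 47.60421011093274 39.159669533935684
foot 587 [ 587.4 -231.1  103.5] ((597.0819091796875, -237.38243103027344), (41.88483810424805, 32.44252014160156), 47.235355377197266)
body 1936 [ 589.3 -234.2  144.5] ((592.9755859375, -236.16976928710938), (39.23312759399414, 21.803211212158203), 59.02749252319336)
block ((589.3251953125, -195.02459716796875), (163.50933837890625, 150.03562927246094), 50.31995391845703) 0.04695703381066079
box ((514.2559814453125, -288.1944885253906), (77.41033172607422, 154.53512573242188), 50.411075592041016) 0.07606055799680075
```

View pics/w2c.png

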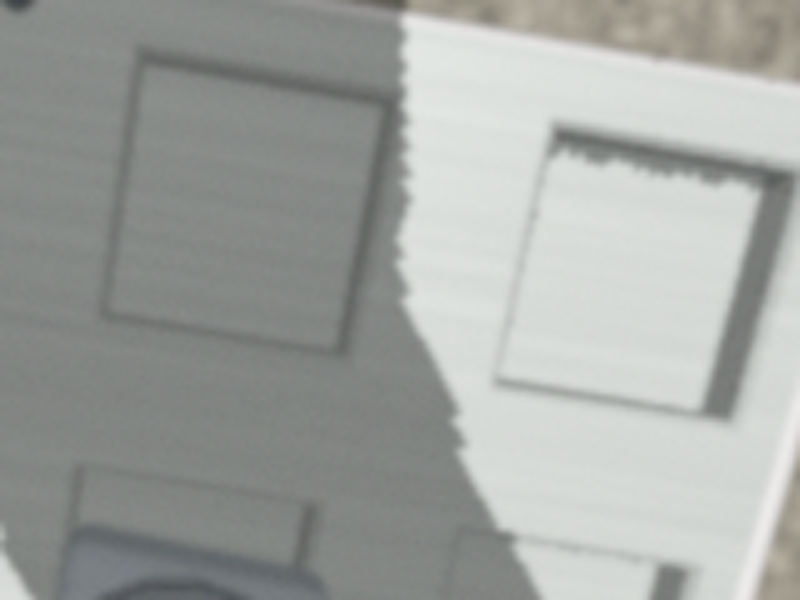

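The wrist view shows D held upright above pocket3. The pocket2 rim is centred at (410,166) and pocket0 at (531,187), which refines the heater pose by about 1 mm. The foot needs about +2.7°. I'll correct and lower it.

>>> play_rows --motion '[[5,[1.5,-0.5,-12],[0,0,2.7]],[5,[0,0,-12],[0,0,0]],[5,[0,0,-12],[0,0,0]],[5,[0,0,-4],[0,0,0]],[5,[0,0,0],[0,0,0]]]'

```text
time_s: 5.37
tool_pos: [0.6025, -0.2421, 0.1187]
eef_rot: [0.238, 0.971, 0.0, -0.002]
force: [-0.8, 0.4, -5.1]
opening: 0.0164
grip_force: 59.9
```

>>> play_rows --motion '[[5,[0,0,-2],[0,0,0]],[5,[0,0,-2],[0,0,0]],[5,[0,0,0],[0,0,0]]]'

```text
time_s: 5.62
tool_pos: [0.6041, -0.2421, 0.1163]
eef_rot: [0.238, 0.971, 0.0, 0.0]
force: [-0.6, 0.7, -4.7]
opening: 0.0163
grip_force: 60.0
```

>>> play_rows --motion '[[5,[0,0,-3],[0,0,0]],[5,[0,0,-3],[0,0,0]],[5,[0,0,-3],[0,0,0]],[5,[0,0,0],[0,0,0]]]'

```text
time_s: 5.95
tool_pos: [0.6033, -0.2421, 0.1064]
eef_rot: [0.238, 0.971, 0.0, -0.001]
force: [-0.8, 0.0, -5.6]
opening: 0.0162
grip_force: 60.0
```

>>> play_rows --motion '[[5,[0,0,-2],[0,0,0]],[5,[0,0,-2],[0,0,0]],[5,[0,0,-1],[0,0,0]],[5,[0,0,0],[0,0,0]]]'

```text
time_s: 6.28
tool_pos: [0.6037, -0.2421, 0.1019]
eef_rot: [0.238, 0.971, 0.0, -0.0]
force: [-0.7, 0.1, -4.2]
opening: 0.0162
grip_force: 60.0
```

>>> play_rows --motion '[[5,[0,0,-1.5],[0,0,0]],[5,[0,0,-1],[0,0,0]],[5,[0,0,0],[0,0,0]]]'

```text
time_s: 6.53
tool_pos: [0.6042, -0.2421, 0.1006]
eef_rot: [0.238, 0.971, -0.0, 0.0]
force: [-0.8, -0.1, 2.1]
opening: 0.016
grip_force: 60.8
```

```bash
python3 -c "
from h import *
s=r.state();print(s['tool_pos'],s['force'],s['wrist_torque'],s['joints'].round(2))"
```

```text
[ 0.60421204 -0.2421146   0.10059295] [-0.79924642 -0.05566048  2.09569479] [ 0.08645855  0.31482099 -0.02460681] [ 0.63  0.83 -0.52  1.61  0.52  0.83  0.99]
```

>>> play_rows --motion '[[5,[0,0,0],[0,0,-7]],[5,[0,0,0],[0,0,-7]],[5,[0,0,0],[0,0,-7]],[5,[0,0,-0.2],[0,0,-7]],[5,[0,0,0],[0,0,-7]]]'

```text
time_s: 6.95
tool_pos: [0.6044, -0.2421, 0.1004]
eef_rot: [0.521, 0.853, 0.0, 0.001]
force: [-1.0, 1.0, 1.1]
opening: 0.0165
grip_force: 60.7
```

>>> play_rows --motion '[[5,[0,0,0],[0,0,-7]],[5,[0,0,-0.2],[0,0,-7]],[5,[0,0,0],[0,0,-7]],[5,[0,0,0],[0,0,-7]],[5,[0,0,0],[0,0,0]]]'

```text
time_s: 7.37
tool_pos: [0.6043, -0.2421, 0.1001]
eef_rot: [0.711, 0.703, -0.0, 0.001]
force: [-1.3, 0.3, 3.2]
opening: 0.016
grip_force: 60.9
```

```bash
cat > s.py <<'E'
from h import *
s=r.state();a=np.degrees(2*np.arctan2(s['eef_rot'][1],s['eef_rot'][0]))-90
print(s['tool_pos'].round(4),'yaw',a.round(1),s['force'].round(1),'tq',s['wrist_torque'].round(3),'j',s['joints'].round(2),s['opening'])
E
python3 s.py
```

```text
[ 0.6043 -0.2421  0.1001] yaw -0.7 [-1.3  0.3  3.2] tq [ 0.119  0.336 -0.054] j [ 0.47  0.79 -0.22  1.62  0.23  0.76  0.13] 0.016020258331248115
```

>>> play_rows --motion '[[5,[0,0,0],[0,0,-7]],[5,[0,0,-0.2],[0,0,-7]],[5,[0,0,0],[0,0,-7]],[5,[0,0,0],[0,0,0]]]'

```text
time_s: 7.7
tool_pos: [0.6042, -0.2421, 0.0999]
eef_rot: [0.827, 0.563, 0.0, 0.0]
force: [-1.4, 1.3, 3.3]
opening: 0.0164
grip_force: 61.1
```

```bash
python3 s.py
```

```text
[ 0.6042 -0.2421  0.0999] yaw -21.5 [-1.4  1.3  3.3] tq [ 0.204  0.423 -0.024] j [ 0.41  0.78 -0.12  1.62  0.13  0.74 -0.15] 0.016365586130945686
```

>>> play_rows --motion '[[5,[0,0,0],[0,0,-7]],[5,[0,0,-0.2],[0,0,-7]],[5,[0,0,0],[0,0,-4]],[5,[0,0,0],[0,0,0]]]'

```text
time_s: 8.03
tool_pos: [0.6042, -0.2421, 0.0998]
eef_rot: [0.904, 0.428, 0.0, 0.0]
force: [-2.5, 0.8, 6.0]
opening: 0.0161
grip_force: 61.3
```

```bash
python3 s.py
```

```text
[ 0.6042 -0.2421  0.0998] yaw -39.3 [-2.5  0.8  6. ] tq [ 0.158  0.565 -0.045] j [ 0.36  0.78 -0.04  1.62  0.04  0.74 -0.38] 0.016102235933599336
```

>>> play_rows --motion '[[5,[0,0,0],[0,0,-7]],[5,[0,0,0],[0,0,-7]],[5,[0,0,0],[0,0,-3]],[5,[0,0,0],[0,0,0]]]'

```text
time_s: 8.37
tool_pos: [0.6042, -0.2416, 0.0998]
eef_rot: [0.957, 0.29, 0.0, -0.0]
force: [-1.4, 1.2, 5.4]
opening: 0.0165
grip_force: 61.3
```

```bash
python3 s.py
```

```text
[ 0.6042 -0.2416  0.0998] yaw -56.2 [-1.4  1.2  5.4] tq [0.324 0.578 0.047] j [ 0.31  0.78  0.04  1.63 -0.05  0.73 -0.6 ] 0.016505495599229706
```

>>> play_rows --motion '[[5,[0,0,0],[0,0,-7]],[5,[0,0,0],[0,0,-5]],[5,[0,0,0],[0,0,0]]]'

```text
time_s: 8.62
tool_pos: [0.6042, -0.2415, 0.0998]
eef_rot: [0.982, 0.188, 0.0, -0.0]
force: [-2.8, 1.9, 6.0]
opening: 0.0168
grip_force: 61.4
```

```bash
python3 s.py
```

```text
[ 0.6042 -0.2415  0.0998] yaw -68.3 [-2.8  1.9  6. ] tq [0.33  0.581 0.238] j [ 0.28  0.78  0.1   1.63 -0.11  0.74 -0.76] 0.016834355824677037
```

>>> play_rows --motion '[[5,[0,0,0],[0,0,-7]],[5,[0,0,0],[0,0,-4]],[5,[0,0,0],[0,0,0]],[5,[0,0,0],[0,0,0]]]'

```text
time_s: 8.95
tool_pos: [0.6041, -0.2414, 0.0998]
eef_rot: [0.995, 0.095, 0.0, -0.0]
force: [-2.9, 1.8, 8.2]
opening: 0.0164
grip_force: 61.4
```

```bash
python3 s.py
```

```text
[ 0.6041 -0.2414  0.0998] yaw -79.1 [-2.9  1.8  8.2] tq [0.393 0.616 0.272] j [ 0.25  0.79  0.15  1.63 -0.16  0.74 -0.9 ] 0.01641348454274029
```

>>> play_rows --motion '[[5,[0,0,0],[0,0,-6]],[5,[0,0,0],[0,0,-5]],[5,[0,0,0],[0,0,0]],[5,[0,0,0],[0,0,0]]]'

```text
time_s: 9.28
tool_pos: [0.6039, -0.2414, 0.0998]
eef_rot: [1.0, -0.001, -0.0, -0.0]
force: [-3.2, 2.4, 6.9]
opening: 0.0165
grip_force: 61.5
```

```bash
python3 s.py
```

```text
[ 0.6039 -0.2414  0.0998] yaw -90.1 [-3.2  2.4  6.9] tq [0.39  0.657 0.287] j [ 0.22  0.79  0.21  1.63 -0.22  0.74 -1.05] 0.016518323492547195
```

>>> play_rows --motion '[[5,[0,0,0],[0,0,-5]],[5,[0,0,0],[0,0,-4]],[5,[0,0,0],[0,0,0]],[5,[0,0,0],[0,0,0]]]'

```text
time_s: 9.62
tool_pos: [0.6032, -0.2415, 0.0997]
eef_rot: [0.997, -0.079, -0.001, -0.0]
force: [-4.6, 1.9, 7.9]
opening: 0.0165
grip_force: 61.6
```

```bash
python3 s.py
```

```text
[ 0.6032 -0.2415  0.0997] yaw -99.1 [-4.6  1.9  7.9] tq [0.378 1.013 0.371] j [ 0.19  0.8   0.25  1.63 -0.26  0.75 -1.16] 0.016548115775005492
```

D is seated and its plug is snug: torque has climbed through the bite threshold to about 0.4 N m. I'll release it and go to C.

>>> play_rows --motion '[[45,[0,0,0],[0,0,0]],[45,[0,0,0],[0,0,0]],[45,[0,0,0],[0,0,0]],[45,[0,0,30],[0,0,0]],[45,[0,0,40],[0,0,0]]]'

```text
time_s: 10.03
tool_pos: [0.6015, -0.2409, 0.1657]
eef_rot: [0.997, -0.082, -0.004, -0.001]
force: [1.3, -0.2, -0.5]
opening: 0.0454
grip_force: 0.0
```

>>> play_rows --motion '[[45,[0,0,40],[0,0,7]],[45,[-10.4,1.3,0],[0,0,7]],[45,[-10.4,1.3,0],[0,0,7]],[45,[-10.4,1.3,0],[0,0,7]],[45,[-10.4,1.3,0],[0,0,7]]]'

```text
time_s: 10.45
tool_pos: [0.5622, -0.2369, 0.2091]
eef_rot: [0.974, 0.225, 0.0, 0.0]
force: [-0.2, 0.1, 0.0]
opening: 0.0453
grip_force: 0.0
```

>>> play_rows --motion '[[45,[-12,1.5,0],[0,0,7]],[45,[-12,1.5,0],[0,0,7]],[45,[-12,1.5,0],[0,0,7]],[45,[-12,1.5,0],[0,0,7]],[45,[-12,1.5,0],[0,0,7]]]'

```text
time_s: 10.87
tool_pos: [0.502, -0.2295, 0.2089]
eef_rot: [0.862, 0.507, 0.0, 0.0]
force: [0.6, -0.1, -0.8]
opening: 0.0454
grip_force: 0.0
```

>>> play_rows --motion '[[45,[-12,1.5,0],[0,0,7]],[45,[-12,1.5,0],[0,0,7]],[45,[-12,1.5,0],[0,0,7]],[45,[-12,1.5,0],[0,0,7]],[45,[-12,1.5,0],[0,0,7]]]'

```text
time_s: 11.28
tool_pos: [0.442, -0.2221, 0.2089]
eef_rot: [0.67, 0.743, 0.0, 0.0]
force: [0.4, -0.1, 0.9]
opening: 0.0451
grip_force: 0.0
```

>>> play_rows --motion '[[45,[-12,1.5,0],[0,0,7]],[45,[-12,1.5,0],[0,0,7]],[45,[-12,1.5,0],[0,0,7]],[45,[-12,1.5,0],[0,0,7]],[45,[-12,1.5,0],[0,0,7]]]'

```text
time_s: 11.7
tool_pos: [0.3821, -0.2146, 0.209]
eef_rot: [0.415, 0.91, -0.0, 0.0]
force: [0.5, -0.6, 0.9]
opening: 0.0452
grip_force: 0.0
```

>>> play_rows --motion '[[45,[-7,1.5,0],[0,0,7]],[45,[0,0,0],[0,0,6]],[45,[0,0,0],[0,0,0]],[45,[0,0,0],[0,0,0]]]'

```text
time_s: 12.03
tool_pos: [0.3757, -0.2133, 0.209]
eef_rot: [0.314, 0.949, 0.0, 0.0]
force: [0.1, 0.5, -0.1]
opening: 0.0451
grip_force: 0.0
```

```bash
python3 s.py
python3 - <<'E'
from h import *
p,d,K,T=cam("wrist"); np.savez("w3.npz",p=p,d=d,K=K,T=T); save(p,"w3.png",1.5)
p,d,K,T=cam("top"); np.savez("top3.npz",p=p,d=d,K=K,T=T)
W=cloud(d,K,T);v,u=np.mgrid[:384,:512];k=(abs(u-207)<25)&(abs(v-200)<0)
head(p,d,K,T,130,223,20);
E
```

```text
[ 0.3757 -0.2133  0.209 ] yaw 53.3 [ 0.1  0.5 -0.1] tq [0.054 0.02  0.017] j [ 0.8   0.39 -0.47  2.11  0.27  0.7   1.09] 0.0451220922103571
```

View pics/w3.png

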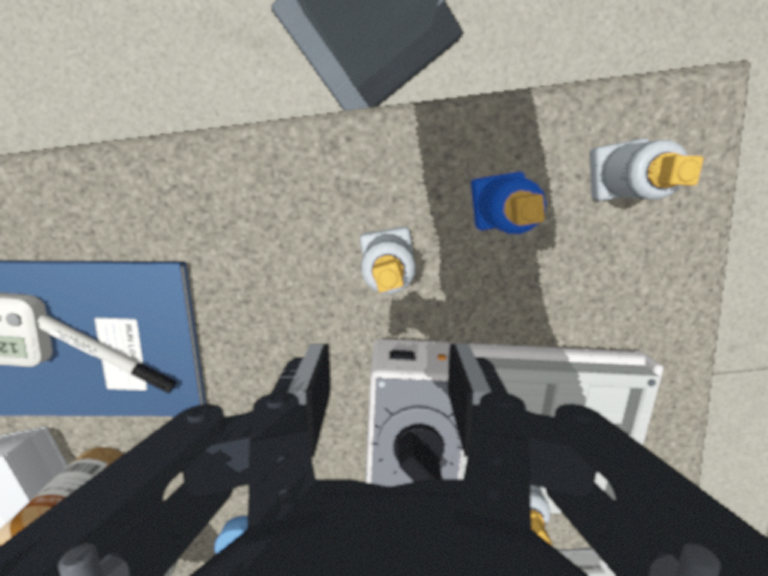

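Vessel C is at (388,262) with its head at (388,272), slightly rotated to the fingers. Blue is at (515,205), to be avoided, and A is at (660,170).

Run:
```python
from h import *
z=np.load("w3.npz"); p,d,K,T=[z[k] for k in"pdKT"]
head(p,d,K,T,258,175,25); print('A');head(p,d,K,T,440,113,42)
f=lambda a,b,z:onz(a/1.5,b/1.5,z,K,T)[:2]*1000
an=lambda a,b:np.degrees(np.arctan2(*(b-a)[::-1]))%90
print(an(f(361,235,.016),f(408,230,.016)),an(f(594,150,.016),f(599,200,.016)))
Q=[f(*x,.088) for x in[(372,263),(395,256),(403,285),(379,290)]];print([an(Q[i],Q[(i+1)%4]).round(1) for i in range(4)],np.mean(Q,0))
```

```text
head 314 [ 373.  -211.8   87.3] [array([ 373.7, -212.2]), array([18. , 18.2]), np.float64(70.0)]
foot 193 [ 360.1 -204.1   15.1] [array([ 373.1, -212. ]), array([42. , 40.7]), np.float64(62.1)]
all 919 [ 366.5 -207.2   48.8] [array([ 373.1, -212. ]), array([42. , 40.7]), np.float64(62.1)]
A
head 422 [428.7 -21.4  87.1] [array([429.7, -20.3]), array([19. , 17.3]), np.float64(53.3)]
foot 304 [421.2 -29.7  16.2] [array([429.4, -20.8]), array([39. , 42.2]), np.float64(63.0)]
all 1681 [422.6 -28.7  46.4] [array([429.4, -20.8]), array([39. , 42.2]), np.float64(63.0)]
59.497798248040844 67.41781810642723
[np.float64(70.7), np.float64(68.8), np.float64(65.7), np.float64(67.0)] [ 371.20850694 -210.65494821]
```

>>> play_rows --motion '[[45,[-2.3,1.3,-10],[0,0,6]],[45,[0,0,-30],[0,0,6]],[45,[0,0,-30],[0,0,4.7]],[45,[0,0,-30],[0,0,0]],[45,[0,0,-25],[0,0,0]]]'

```text
time_s: 12.55
tool_pos: [0.373, -0.2116, 0.0823]
eef_rot: [0.173, 0.985, 0.0, -0.0]
force: [0.4, 0.3, 0.1]
opening: 0.0452
grip_force: 0.0
```

>>> play_rows --motion '[[45,[0,0,-13],[0,0,0]],[45,[0,0,0],[0,0,0]],[45,[0,0,0],[0,0,0]],[45,[0,0,0],[0,0,0]]]'

```text
time_s: 12.88
tool_pos: [0.3738, -0.2118, 0.0716]
eef_rot: [0.172, 0.985, -0.0, 0.001]
force: [-0.3, 0.2, 0.1]
opening: 0.045
grip_force: 0.0
```

```bash
python3 s.py
```

```text
[ 0.3738 -0.2118  0.0716] yaw 70.2 [-0.3  0.2  0.1] tq [ 0.011 -0.016  0.015] j [ 0.66  0.64 -0.31  2.24  0.58  0.33  1.08] 0.044983747109222094
```

>>> play_rows --motion '[[5,[0,0,0],[0,0,0]],[5,[0,0,0],[0,0,0]],[5,[0,0,0],[0,0,0]],[5,[0,0,0],[0,0,0]],[5,[0,0,5],[0,0,0]]]'

```text
time_s: 13.3
tool_pos: [0.3727, -0.2118, 0.076]
eef_rot: [0.172, 0.985, -0.0, -0.0]
force: [0.9, 0.5, -4.0]
opening: 0.0166
grip_force: 60.0
```

>>> play_rows --motion '[[5,[0,0,20],[0,0,0]],[5,[0,0,30],[0,0,0]],[5,[0,0,30],[0,0,0]],[5,[0,0,25],[0,0,0]],[5,[11,0,0],[0,0,0]]]'

```text
time_s: 13.72
tool_pos: [0.3835, -0.2123, 0.1844]
eef_rot: [0.173, 0.985, -0.001, 0.001]
force: [0.0, -0.8, -4.2]
opening: 0.0162
grip_force: 59.9
```

>>> play_rows --motion '[[5,[32,3.6,0],[0,0,-2.4]],[5,[32,3.6,0],[0,0,-2.4]],[5,[32,3.6,0],[0,0,-2.4]],[5,[32,3.6,0],[0,0,-2.4]],[5,[32,3.6,0],[0,0,-2.2]]]'

```text
time_s: 14.13
tool_pos: [0.5448, -0.193, 0.1793]
eef_rot: [0.273, 0.962, 0.0, -0.001]
force: [0.3, -0.5, -2.6]
opening: 0.0166
grip_force: 60.0
```

>>> play_rows --motion '[[5,[0,0,-15],[0,0,0]],[5,[0,0,-15],[0,0,0]],[5,[0,0,-5],[0,0,0]],[5,[0,0,0],[0,0,0]],[5,[0,0,0],[0,0,0]]]'

```text
time_s: 14.55
tool_pos: [0.5434, -0.1935, 0.1452]
eef_rot: [0.273, 0.962, 0.0, -0.001]
force: [-0.4, -0.4, -3.5]
opening: 0.0159
grip_force: 60.0
```

```bash
python3 s.py
python3 - <<'E'
from h import *
p,d,K,T=cam("wrist"); np.savez("w4.npz",p=p,d=d,K=K,T=T); save(p,"w4.png",1.5)
s=r.state(); h=s['tool_pos'][2]-.0712
W=cloud(d,K,T);v,u=np.mgrid[:384,:512]
k=(abs(u-263)<40)&(abs(v-200)<40)&(W[...,2]>h+.009)&(W[...,2]<h+.021)&(d>0);print('foot',k.sum(),(W[k].mean(0)*1000).round(1),cv2.minAreaRect((W[k][:,:2]*1000).astype(np.float32)))
E
```

```text
[ 0.5434 -0.1935  0.1452] yaw 58.4 [-0.4 -0.4 -3.5] tq [0.022 0.025 0.049] j [ 0.56  0.66 -0.43  1.8   0.38  0.76  0.96] 0.01585330452330343
foot 585 [ 529.6 -183.8   88.6] ((536.1090087890625, -187.49966430664062), (42.00614929199219, 24.245929718017578), 51.647579193115234)
```

View pics/w4.png

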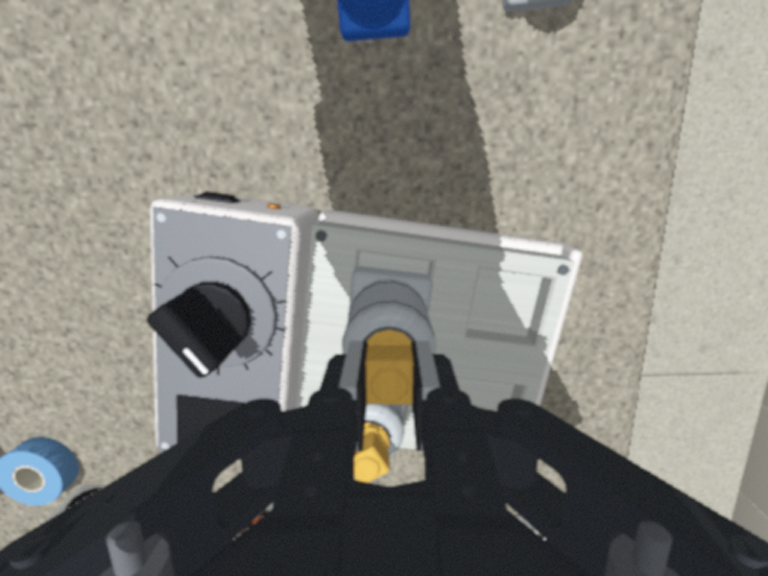

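C is held upright with its foot over pocket2, whose rim edge shows at (395,260). The foot is within about 1.5 mm and 1°, and D is standing behind it. I'll lower it.

>>> play_rows --motion '[[5,[1.3,-0.6,-10],[0,0,-1.2]],[5,[0,0,-10],[0,0,0]],[5,[0,0,-5],[0,0,0]],[5,[0,0,-3],[0,0,0]],[5,[0,0,-2],[0,0,0]]]'

```text
time_s: 15.02
tool_pos: [0.5449, -0.1942, 0.1152]
eef_rot: [0.283, 0.959, 0.0, -0.001]
force: [0.9, 0.7, -3.5]
opening: 0.0162
grip_force: 60.0
```

>>> play_rows --motion '[[5,[0,0,-2],[0,0,0]],[5,[0,0,-2],[0,0,0]],[5,[0,0,-2],[0,0,0]],[5,[0,0,0],[0,0,0]]]'

```text
time_s: 15.35
tool_pos: [0.5452, -0.1942, 0.1097]
eef_rot: [0.283, 0.959, -0.0, -0.0]
force: [-0.7, 0.4, -3.9]
opening: 0.0162
grip_force: 60.0
```

>>> play_rows --motion '[[5,[0,0,-3],[0,0,0]],[5,[0,0,-3],[0,0,0]],[5,[0,0,-2],[0,0,0]],[5,[0,0,-1.5],[0,0,0]],[5,[0,0,0],[0,0,0]]]'

```text
time_s: 15.77
tool_pos: [0.5452, -0.1944, 0.1011]
eef_rot: [0.283, 0.959, -0.0, 0.0]
force: [-1.3, -0.3, 1.6]
opening: 0.0163
grip_force: 60.8
```

```bash
python3 s.py
```

```text
[ 0.5452 -0.1944  0.1011] yaw 57.2 [-1.3 -0.3  1.6] tq [ 0.012  0.43  -0.018] j [ 0.54  0.73 -0.38  1.83  0.41  0.67  0.91] 0.016312663227658446
```

>>> play_rows --motion '[[5,[0,0,0],[0,0,-7]],[5,[0,0,-0.2],[0,0,-7]],[5,[0,0,0],[0,0,-7]],[5,[0,0,-0.2],[0,0,-7]],[5,[0,0,0],[0,0,-7]]]'

```text
time_s: 16.18
tool_pos: [0.5457, -0.1939, 0.1008]
eef_rot: [0.56, 0.828, 0.0, 0.0]
force: [-0.9, 0.6, 2.4]
opening: 0.0166
grip_force: 60.7
```

```bash
python3 s.py
```

```text
[ 0.5457 -0.1939  0.1008] yaw 21.9 [-0.9  0.6  2.4] tq [0.173 0.31  0.08 ] j [ 0.43  0.71 -0.22  1.83  0.24  0.63  0.45] 0.016609406920482888
```

>>> play_rows --motion '[[5,[0,0,0],[0,0,-7]],[5,[0,0,-0.2],[0,0,-7]],[5,[0,0,0],[0,0,-7]],[5,[0,0,0],[0,0,-7]],[5,[0,0,0],[0,0,0]]]'

```text
time_s: 16.6
tool_pos: [0.5459, -0.194, 0.1006]
eef_rot: [0.743, 0.669, 0.0, 0.001]
force: [-0.5, 0.0, 2.9]
opening: 0.0169
grip_force: 60.9
```

```bash
python3 s.py
```

```text
[ 0.5459 -0.194   0.1006] yaw -6.0 [-0.5  0.   2.9] tq [ 0.138  0.068 -0.061] j [ 0.34  0.7  -0.08  1.83  0.09  0.61  0.11] 0.016856371441121613
```

>>> play_rows --motion '[[5,[0,0,0],[0,0,-7]],[5,[0,0,0],[0,0,-7]],[5,[0,0,0],[0,0,0]]]'

```text
time_s: 16.85
tool_pos: [0.5461, -0.1939, 0.1005]
eef_rot: [0.818, 0.575, 0.0, 0.001]
force: [-0.0, 1.3, 3.7]
opening: 0.0162
grip_force: 60.9
```

```bash
python3 s.py
```

```text
[ 0.5461 -0.1939  0.1005] yaw -19.8 [-0.   1.3  3.7] tq [ 0.211  0.079 -0.027] j [ 0.3   0.7  -0.01  1.83  0.01  0.61 -0.07] 0.01618803045025541
```

>>> play_rows --motion '[[5,[0,0,0],[0,0,-7]],[5,[0,0,0],[0,0,-7]],[5,[0,0,0],[0,0,0]]]'

```text
time_s: 17.1
tool_pos: [0.5461, -0.1941, 0.1004]
eef_rot: [0.882, 0.472, 0.001, 0.001]
force: [0.1, 2.0, 3.9]
opening: 0.0164
grip_force: 61.0
```

```bash
python3 s.py
```

```text
[ 0.5461 -0.1941  0.1004] yaw -33.7 [0.1 2.  3.9] tq [ 0.264 -0.013 -0.027] j [ 0.26  0.7   0.05  1.83 -0.06  0.61 -0.24] 0.01635496244621259
```

>>> play_rows --motion '[[5,[0,0,0],[0,0,-7]],[5,[0,0,0],[0,0,-7]],[5,[0,0,0],[0,0,0]]]'

```text
time_s: 17.35
tool_pos: [0.5462, -0.194, 0.1003]
eef_rot: [0.932, 0.362, 0.001, 0.0]
force: [1.6, 1.3, 5.3]
opening: 0.0163
grip_force: 61.1
```

```bash
python3 s.py
```

```text
[ 0.5462 -0.194   0.1003] yaw -47.6 [1.6 1.3 5.3] tq [ 0.211 -0.092  0.003] j [ 0.22  0.7   0.12  1.84 -0.14  0.61 -0.41] 0.01631508483669971
```

>>> play_rows --motion '[[5,[0,0,0],[0,0,-7]],[5,[0,0,0],[0,0,-7]],[5,[0,0,0],[0,0,0]]]'

```text
time_s: 17.6
tool_pos: [0.5461, -0.1936, 0.1002]
eef_rot: [0.969, 0.246, 0.001, 0.0]
force: [-0.6, 2.0, 5.7]
opening: 0.016
grip_force: 61.2
```

```bash
python3 s.py
```

```text
[ 0.5461 -0.1936  0.1002] yaw -61.5 [-0.6  2.   5.7] tq [ 0.476 -0.048  0.125] j [ 0.17  0.71  0.19  1.84 -0.22  0.61 -0.58] 0.016025136042944723
```

>>> play_rows --motion '[[5,[0,0,0],[0,0,-7]],[5,[0,0,0],[0,0,-7]],[5,[0,0,0],[0,0,0]]]'

```text
time_s: 17.85
tool_pos: [0.5458, -0.1937, 0.1003]
eef_rot: [0.992, 0.126, 0.0, -0.0]
force: [-0.1, 1.9, 5.7]
opening: 0.0165
grip_force: 61.3
```

```bash
python3 s.py
```

```text
[ 0.5458 -0.1937  0.1003] yaw -75.5 [-0.1  1.9  5.7] tq [0.356 0.047 0.212] j [ 0.13  0.72  0.26  1.84 -0.29  0.62 -0.75] 0.016497408411568326
```

>>> play_rows --motion '[[5,[0,0,0],[0,0,-6]],[5,[0,0,0],[0,0,-6]],[5,[0,0,0],[0,0,0]],[5,[0,0,0],[0,0,0]]]'

```text
time_s: 18.18
tool_pos: [0.5458, -0.1938, 0.1003]
eef_rot: [1.0, 0.024, 0.0, -0.0]
force: [-0.2, 1.0, 6.5]
opening: 0.016
grip_force: 61.2
```

```bash
python3 s.py
```

```text
[ 0.5458 -0.1938  0.1003] yaw -87.2 [-0.2  1.   6.5] tq [0.321 0.016 0.268] j [ 0.1   0.72  0.31  1.84 -0.35  0.63 -0.9 ] 0.01601747940509513
```

>>> play_rows --motion '[[5,[0,0,0],[0,0,-4]],[5,[0,0,0],[0,0,-4]],[5,[0,0,0],[0,0,0]],[5,[0,0,0],[0,0,0]]]'

```text
time_s: 18.52
tool_pos: [0.5458, -0.194, 0.1002]
eef_rot: [0.999, -0.045, 0.0, -0.0]
force: [-0.5, 1.6, 6.1]
opening: 0.0166
grip_force: 61.2
```

```bash
python3 s.py
```

```text
[ 0.5458 -0.194   0.1002] yaw -95.2 [-0.5  1.6  6.1] tq [0.242 0.054 0.274] j [ 0.07  0.73  0.35  1.84 -0.4   0.64 -1.  ] 0.016635480796870165
```

>>> play_rows --motion '[[5,[0,0,0],[0,0,-5]],[5,[0,0,0],[0,0,-4]],[5,[0,0,0],[0,0,0]],[5,[0,0,0],[0,0,0]]]'

```text
time_s: 18.85
tool_pos: [0.5457, -0.194, 0.1002]
eef_rot: [0.992, -0.124, 0.0, -0.0]
force: [-0.4, 1.3, 5.4]
opening: 0.0161
grip_force: 61.2
```

```bash
python3 s.py
```

```text
[ 0.5457 -0.194   0.1002] yaw -104.2 [-0.4  1.3  5.4] tq [0.227 0.096 0.402] j [ 0.05  0.74  0.4   1.84 -0.44  0.65 -1.11] 0.01612434674386604
```

C's plug is snug at about 0.4 N m. I'll release it and go to A.

>>> play_rows --motion '[[45,[0,0,0],[0,0,0]],[45,[0,0,0],[0,0,0]],[45,[0,0,0],[0,0,0]],[45,[0,0,30],[0,0,0]],[45,[0,0,40],[0,0,0]]]'

```text
time_s: 19.27
tool_pos: [0.5424, -0.1933, 0.1672]
eef_rot: [0.992, -0.128, -0.004, -0.001]
force: [0.3, 0.5, 0.8]
opening: 0.0451
grip_force: 0.0
```

>>> play_rows --motion '[[45,[0,0,40],[0,0,7]],[45,[-5.3,7.9,0],[0,0,7]],[45,[-5.3,7.9,0],[0,0,7]],[45,[-5.3,7.9,0],[0,0,7]],[45,[-5.3,7.9,0],[0,0,7]]]'

```text
time_s: 19.68
tool_pos: [0.5235, -0.1625, 0.2098]
eef_rot: [0.984, 0.179, -0.0, 0.0]
force: [0.1, -0.6, 0.6]
opening: 0.0455
grip_force: 0.0
```

>>> play_rows --motion '[[45,[-5.3,7.9,0],[0,0,7]],[45,[-5.3,7.9,0],[0,0,7]],[45,[-5.3,7.9,0],[0,0,7]],[45,[-5.3,7.9,0],[0,0,7]],[45,[-5.3,7.9,0],[0,0,7]]]'

```text
time_s: 20.1
tool_pos: [0.497, -0.1231, 0.2096]
eef_rot: [0.884, 0.467, -0.0, 0.0]
force: [-0.4, 0.2, 0.5]
opening: 0.045
grip_force: 0.0
```

>>> play_rows --motion '[[45,[-5.3,7.9,0],[0,0,7]],[45,[-5.3,7.9,0],[0,0,7]],[45,[-5.3,7.9,0],[0,0,7]],[45,[-5.3,7.9,0],[0,0,7]],[45,[-5.3,7.9,0],[0,0,7]]]'

```text
time_s: 20.52
tool_pos: [0.4705, -0.0836, 0.2096]
eef_rot: [0.703, 0.711, -0.0, -0.0]
force: [-0.8, 0.2, -1.2]
opening: 0.0445
grip_force: 0.0
```

>>> play_rows --motion '[[45,[-5.3,7.9,0],[0,0,7]],[45,[-5.3,7.9,0],[0,0,7]],[45,[-5.3,7.9,0],[0,0,7]],[45,[-5.3,7.9,0],[0,0,7]],[45,[-5.3,7.9,0],[0,0,7]]]'

```text
time_s: 20.93
tool_pos: [0.4441, -0.0442, 0.2097]
eef_rot: [0.457, 0.89, -0.0, -0.0]
force: [-0.5, -0.0, 1.2]
opening: 0.0449
grip_force: 0.0
```

>>> play_rows --motion '[[45,[-5.3,7.9,0],[0,0,7]],[45,[-5.3,7.9,0],[0,0,7]],[45,[0,0,0],[0,0,3]],[45,[0,0,0],[0,0,0]],[45,[0,0,0],[0,0,0]]]'

```text
time_s: 21.35
tool_pos: [0.434, -0.0288, 0.2098]
eef_rot: [0.325, 0.946, -0.0, 0.0]
force: [1.1, -0.4, 0.5]
opening: 0.0449
grip_force: 0.0
```

```bash
python3 s.py
python3 - <<'E'
from h import *
p,d,K,T=cam("wrist"); np.savez("w5.npz",p=p,d=d,K=K,T=T); save(p,"w5.png",1.5)
head(p,d,K,T,258,175,25)
E
```

```text
[ 0.434  -0.0288  0.2098] yaw 52.1 [ 1.1 -0.4  0.5] tq [-0.014 -0.041  0.022] j [ 0.21  0.37 -0.28  2.11  0.16  0.68  0.73] 0.04492439046672105
head 319 [429.7 -19.4  87.4] [array([430.1, -19.7]), array([17.3, 18.3]), np.float64(52.4)]
foot 124 [416.7 -16.7  15.3] [array([428.8, -18.6]), array([47.3, 33.6]), np.float64(51.7)]
all 819 [423.5 -16.1  51.5] [array([429.6, -19.3]), array([42.3, 39.8]), np.float64(62.8)]
```

View pics/w5.png

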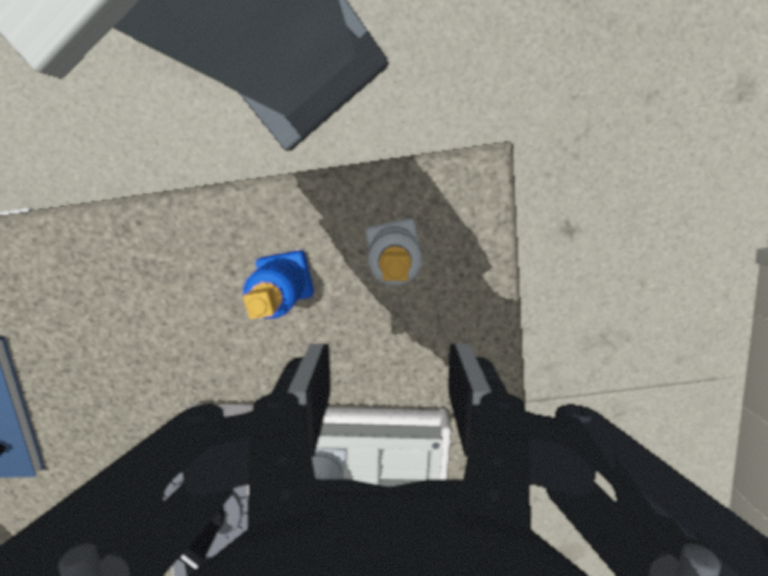

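The silver vessel A is at (395,250) with its head at (395,262), aligned with the fingers. Blue is at (275,285), well clear. I'll descend, grip and lift.

>>> play_rows --motion '[[45,[-4,9,-10],[0,0,0.3]],[45,[0,0,-30],[0,0,0]],[45,[0,0,-30],[0,0,0]],[45,[0,0,-30],[0,0,0]],[45,[0,0,-25],[0,0,0]]]'

```text
time_s: 21.82
tool_pos: [0.4299, -0.0198, 0.0833]
eef_rot: [0.322, 0.947, -0.0, 0.0]
force: [0.8, -0.3, -0.1]
opening: 0.0453
grip_force: 0.0
```

>>> play_rows --motion '[[45,[0,0,-13],[0,0,0]],[45,[0,0,0],[0,0,0]],[45,[0,0,0],[0,0,0]],[45,[0,0,0],[0,0,0]]]'

```text
time_s: 22.15
tool_pos: [0.4307, -0.0195, 0.0724]
eef_rot: [0.322, 0.947, 0.0, 0.001]
force: [-0.1, 0.8, 1.0]
opening: 0.0451
grip_force: 0.0
```

>>> play_rows --motion '[[5,[0,0,0],[0,0,0]],[5,[0,0,0],[0,0,0]],[5,[0,0,0],[0,0,0]],[5,[0,0,0],[0,0,0]],[5,[0,0,0],[0,0,0]]]'

```text
time_s: 22.57
tool_pos: [0.4304, -0.02, 0.0727]
eef_rot: [0.322, 0.947, -0.0, 0.001]
force: [-0.7, -2.6, 7.0]
opening: 0.0166
grip_force: 61.1
```

```bash
python3 s.py
```

```text
[ 0.4304 -0.02    0.0727] yaw 52.4 [-0.7 -2.6  7. ] tq [-0.358  0.138 -0.001] j [ 0.08  0.62 -0.15  2.24  0.31  0.29  0.58] 0.016607380538052816
```

>>> play_rows --motion '[[5,[0,0,10],[0,0,0]],[5,[0,0,30],[0,0,0]],[5,[0,0,35],[0,0,0]],[5,[0,0,35],[0,0,0]],[5,[0,0,0],[0,0,0]]]'

```text
time_s: 22.98
tool_pos: [0.4333, -0.0191, 0.1868]
eef_rot: [0.322, 0.947, 0.002, 0.005]
force: [1.0, -0.4, -4.6]
opening: 0.016
grip_force: 60.2
```

>>> play_rows --motion '[[5,[27,-19.3,0],[0,0,-2.1]],[5,[27,-19.3,0],[0,0,-2.1]],[5,[27,-19.3,0],[0,0,-2.1]],[5,[27,-19.3,0],[0,0,-2.1]],[5,[27,-19.3,0],[0,0,-2]]]'

```text
time_s: 23.4
tool_pos: [0.565, -0.1169, 0.1805]
eef_rot: [0.407, 0.913, -0.0, -0.001]
force: [1.1, -0.3, -5.1]
opening: 0.0163
grip_force: 60.2
```

>>> play_rows --motion '[[5,[27,-19.3,-10],[0,0,-2]],[5,[0,0,-15],[0,0,0]],[5,[0,0,-12],[0,0,0]],[5,[0,0,0],[0,0,0]],[5,[0,0,0],[0,0,0]]]'

```text
time_s: 23.82
tool_pos: [0.5897, -0.134, 0.143]
eef_rot: [0.422, 0.907, -0.0, -0.003]
force: [-0.2, 0.8, -4.2]
opening: 0.0164
grip_force: 60.2
```

```bash
python3 s.py
python3 - <<'E'
from h import *
p,d,K,T=cam("wrist"); np.savez("w6.npz",p=p,d=d,K=K,T=T)
s=r.state(); h=s['tool_pos'][2]-.0727
W=cloud(d,K,T);v,u=np.mgrid[:384,:512]
k=(abs(u-263)<40)&(abs(v-200)<40)&(W[...,2]>h+.009)&(W[...,2]<h+.021)&(d>0);c,wh,a=cv2.minAreaRect((W[k][:,:2]*1000).astype(np.float32));print('foot',c,wh,a)
t=np.radians(-39.6);print('centre est',np.add(c,(42-min(wh))/2*np.array([np.cos(t),np.sin(t)])))
E
```

```text
[ 0.5897 -0.134   0.143 ] yaw 40.1 [-0.2  0.8 -4.2] tq [ 0.039 -0.037 -0.019] j [ 0.3   0.68 -0.2   1.72  0.18  0.76  0.71] 0.01643472237935547
foot (583.5150146484375, -129.45477294921875) (41.74207305908203, 28.783506393432617) 51.91489028930664
centre est [ 588.60675632 -133.66702799]
```

>>> play_rows --motion '[[5,[1,-0.3,-10],[0,0,-1.5]],[5,[0,0,-10],[0,0,0]],[5,[0,0,-3],[0,0,0]],[5,[0,0,0],[0,0,0]],[5,[0,0,0],[0,0,0]]]'

```text
time_s: 24.28
tool_pos: [0.5927, -0.1353, 0.1216]
eef_rot: [0.434, 0.901, -0.0, -0.0]
force: [0.2, -0.5, -4.3]
opening: 0.0163
grip_force: 60.2
```

>>> play_rows --motion '[[5,[0,0,-2],[0,0,0]],[5,[0,0,-2],[0,0,0]],[5,[0,0,-2],[0,0,0]],[5,[0,0,0],[0,0,0]]]'

```text
time_s: 24.62
tool_pos: [0.5927, -0.1354, 0.1155]
eef_rot: [0.434, 0.901, -0.0, -0.0]
force: [0.5, -0.4, -4.4]
opening: 0.0163
grip_force: 60.2
```

```bash
python3 s.py
```

```text
[ 0.5927 -0.1354  0.1155] yaw 38.6 [ 0.5 -0.4 -4.4] tq [-0.015  0.028 -0.02 ] j [ 0.29  0.72 -0.18  1.74  0.19  0.71  0.68] 0.01628975176620305
```

>>> play_rows --motion '[[5,[0,0,-3],[0,0,0]],[5,[0,0,-3],[0,0,0]],[5,[0,0,-3],[0,0,0]],[5,[0,0,-2.5],[0,0,0]],[5,[0,0,-1.5],[0,0,0]]]'

```text
time_s: 25.03
tool_pos: [0.5927, -0.1354, 0.1022]
eef_rot: [0.434, 0.901, -0.0, -0.0]
force: [0.5, 0.5, -4.3]
opening: 0.0161
grip_force: 60.3
```

>>> play_rows --motion '[[5,[0,0,-1],[0,0,0]],[5,[0,0,-0.5],[0,0,0]],[5,[0,0,0],[0,0,0]]]'

```text
time_s: 25.28
tool_pos: [0.5928, -0.1356, 0.102]
eef_rot: [0.434, 0.901, -0.0, 0.0]
force: [-3.4, 0.1, 3.7]
opening: 0.0164
grip_force: 61.2
```

```bash
python3 s.py
```

```text
[ 0.5928 -0.1356  0.102 ] yaw 38.6 [-3.4  0.1  3.7] tq [ 0.017  0.664 -0.007] j [ 0.29  0.73 -0.18  1.75  0.19  0.68  0.68] 0.016372143816861685
```

Seated. Now I'll tighten A.

>>> play_rows --motion '[[5,[0,0,0],[0,0,-7]],[5,[0,0,-0.2],[0,0,-7]],[5,[0,0,0],[0,0,-7]],[5,[0,0,0],[0,0,-7]],[5,[0,0,0],[0,0,-7]]]'

```text
time_s: 25.7
tool_pos: [0.5933, -0.135, 0.1018]
eef_rot: [0.687, 0.727, 0.001, 0.0]
force: [-1.4, 0.7, 2.2]
opening: 0.0159
grip_force: 61.1
```

>>> play_rows --motion '[[5,[0,0,0],[0,0,-7]],[5,[0,0,-0.2],[0,0,-7]],[5,[0,0,0],[0,0,-7]],[5,[0,0,0],[0,0,-7]],[5,[0,0,0],[0,0,0]]]'

```text
time_s: 26.12
tool_pos: [0.5933, -0.1352, 0.1015]
eef_rot: [0.841, 0.541, 0.0, 0.0]
force: [-1.2, -0.1, 4.6]
opening: 0.0166
grip_force: 61.2
```

```bash
python3 s.py
```

```text
[ 0.5933 -0.1352  0.1015] yaw -24.6 [-1.2 -0.1  4.6] tq [ 0.037  0.482 -0.003] j [ 0.1   0.73  0.13  1.75 -0.14  0.66 -0.13] 0.016622338267814736
```

>>> play_rows --motion '[[5,[0,0,0],[0,0,-7]],[5,[0,0,0],[0,0,-7]],[5,[0,0,0],[0,0,0]]]'

```text
time_s: 26.37
tool_pos: [0.5935, -0.1352, 0.1014]
eef_rot: [0.9, 0.435, 0.0, 0.0]
force: [-1.2, 0.6, 3.8]
opening: 0.0164
grip_force: 61.3
```

```bash
python3 s.py
```

```text
[ 0.5935 -0.1352  0.1014] yaw -38.4 [-1.2  0.6  3.8] tq [0.194 0.382 0.007] j [ 0.06  0.74  0.19  1.75 -0.21  0.67 -0.3 ] 0.016427980768394624
```

>>> play_rows --motion '[[5,[0,0,0],[0,0,-7]],[5,[0,0,0],[0,0,-7]],[5,[0,0,0],[0,0,0]]]'

```text
time_s: 26.62
tool_pos: [0.5935, -0.1353, 0.1014]
eef_rot: [0.946, 0.323, 0.0, 0.0]
force: [-1.1, 1.4, 3.6]
opening: 0.0162
grip_force: 61.4
```

```bash
python3 s.py
```

```text
[ 0.5935 -0.1353  0.1014] yaw -52.3 [-1.1  1.4  3.6] tq [ 0.176  0.335 -0.028] j [ 0.02  0.75  0.26  1.75 -0.28  0.68 -0.48] 0.016231072032793316
```

>>> play_rows --motion '[[5,[0,0,0],[0,0,-7]],[5,[0,0,0],[0,0,-7]],[5,[0,0,0],[0,0,0]]]'

```text
time_s: 26.87
tool_pos: [0.5935, -0.1359, 0.1013]
eef_rot: [0.978, 0.207, 0.0, 0.001]
force: [-0.3, 0.4, 4.9]
opening: 0.0165
grip_force: 61.4
```

```bash
python3 s.py
```

```text
[ 0.5935 -0.1359  0.1013] yaw -66.2 [-0.3  0.4  4.9] tq [-0.075  0.279  0.139] j [-0.02  0.76  0.33  1.76 -0.36  0.69 -0.65] 0.016504041837220595
```

>>> play_rows --motion '[[5,[0,0,0],[0,0,-7]],[5,[0,0,0],[0,0,-7]],[5,[0,0,0],[0,0,0]]]'

```text
time_s: 27.12
tool_pos: [0.5935, -0.1361, 0.1013]
eef_rot: [0.996, 0.086, 0.0, 0.001]
force: [-1.7, -0.6, 5.9]
opening: 0.016
grip_force: 61.5
```

```bash
python3 s.py
```

```text
[ 0.5935 -0.1361  0.1013] yaw -80.1 [-1.7 -0.6  5.9] tq [-0.161  0.396  0.254] j [-0.06  0.77  0.4   1.76 -0.43  0.7  -0.83] 0.01601972716583155
```

>>> play_rows --motion '[[5,[0,0,0],[0,0,-5]],[5,[0,0,0],[0,0,-5]],[5,[0,0,0],[0,0,0]],[5,[0,0,0],[0,0,0]]]'

```text
time_s: 27.45
tool_pos: [0.5934, -0.1361, 0.1013]
eef_rot: [1.0, 0.001, 0.0, 0.001]
force: [-1.1, -0.8, 5.2]
opening: 0.0166
grip_force: 61.4
```

```bash
python3 s.py
```

```text
[ 0.5934 -0.1361  0.1013] yaw -89.8 [-1.1 -0.8  5.2] tq [-0.19   0.337  0.301] j [-0.09  0.78  0.44  1.76 -0.48  0.71 -0.96] 0.016619037663496067
```

>>> play_rows --motion '[[5,[0,0,0],[0,0,-4]],[5,[0,0,0],[0,0,-4]],[5,[0,0,0],[0,0,0]],[5,[0,0,0],[0,0,0]]]'

```text
time_s: 27.78
tool_pos: [0.5934, -0.1362, 0.1013]
eef_rot: [0.998, -0.068, 0.0, 0.001]
force: [-2.0, 0.3, 6.1]
opening: 0.0163
grip_force: 61.4
```

```bash
python3 s.py
```

```text
[ 0.5934 -0.1362  0.1013] yaw -97.9 [-2.   0.3  6.1] tq [-0.222  0.349  0.369] j [-0.11  0.79  0.48  1.76 -0.52  0.73 -1.06] 0.016341230261078803
```

All three are sealed. I'll release and turn towards the knob at about (497,-274) with its bar at about 3.5°.

>>> play_rows --motion '[[45,[0,0,0],[0,0,0]],[45,[0,0,0],[0,0,0]],[45,[0,0,0],[0,0,0]],[45,[0,0,30],[0,0,0]],[45,[0,0,40],[0,0,0]]]'

```text
time_s: 28.2
tool_pos: [0.5904, -0.1343, 0.1681]
eef_rot: [0.997, -0.072, -0.004, -0.001]
force: [1.1, 0.5, 0.3]
opening: 0.0449
grip_force: 0.0
```

>>> play_rows --motion '[[45,[0,0,40],[0,0,7]],[45,[-3.7,-5.3,0],[0,0,7]],[45,[-3.7,-5.3,0],[0,0,7]],[45,[-3.7,-5.3,0],[0,0,7]],[45,[-3.7,-5.3,0],[0,0,7]]]'

```text
time_s: 28.62
tool_pos: [0.5781, -0.1566, 0.211]
eef_rot: [0.972, 0.234, 0.0, 0.0]
force: [0.2, 0.1, -0.3]
opening: 0.045
grip_force: 0.0
```

>>> play_rows --motion '[[45,[-3.7,-5.3,0],[0,0,7]],[45,[-3.7,-5.3,0],[0,0,7]],[45,[-3.7,-5.3,0],[0,0,7]],[45,[-3.7,-5.3,0],[0,0,7]],[45,[-3.7,-5.3,0],[0,0,7]]]'

```text
time_s: 29.03
tool_pos: [0.5595, -0.1834, 0.2107]
eef_rot: [0.857, 0.516, -0.0, -0.0]
force: [0.1, -0.2, 0.0]
opening: 0.0451
grip_force: 0.0
```

>>> play_rows --motion '[[45,[-3.7,-5.3,0],[0,0,7]],[45,[-3.7,-5.3,0],[0,0,7]],[45,[-3.7,-5.3,0],[0,0,7]],[45,[-3.7,-5.3,0],[0,0,7]],[45,[-3.7,-5.3,0],[0,0,7]]]'

```text
time_s: 29.45
tool_pos: [0.541, -0.2099, 0.2107]
eef_rot: [0.662, 0.749, 0.0, 0.0]
force: [-0.3, -0.6, -0.3]
opening: 0.0452
grip_force: 0.0
```

>>> play_rows --motion '[[45,[-3.7,-5.3,0],[0,0,7]],[45,[-3.7,-5.3,0],[0,0,7]],[45,[-3.7,-5.3,0],[0,0,7]],[45,[-3.7,-5.3,0],[0,0,7]],[45,[-3.7,-5.3,0],[0,0,7]]]'

```text
time_s: 29.87
tool_pos: [0.5225, -0.2364, 0.2107]
eef_rot: [0.406, 0.914, 0.0, -0.0]
force: [-0.2, -0.5, -0.0]
opening: 0.0452
grip_force: 0.0
```

>>> play_rows --motion '[[45,[-3.7,-5.3,0],[0,0,7]],[45,[-3.7,-5.3,0],[0,0,7]],[45,[-3.7,-5.3,0],[0,0,7]],[45,[-3.7,-5.3,0],[0,0,7]],[45,[-3.7,-5.3,0],[0,0,7]]]'

```text
time_s: 30.28
tool_pos: [0.504, -0.263, 0.2108]
eef_rot: [0.113, 0.994, -0.0, 0.0]
force: [-0.1, -1.1, -0.3]
opening: 0.045
grip_force: 0.0
```

>>> play_rows --motion '[[45,[-3.7,-5.3,0],[0,0,7]],[45,[-3.7,-5.3,0],[0,0,7]],[45,[0,0,0],[0,0,2.5]],[45,[0,0,0],[0,0,0]],[45,[0,0,0],[0,0,0]]]'

```text
time_s: 30.7
tool_pos: [0.4968, -0.2733, 0.2108]
eef_rot: [-0.027, 1.0, 0.0, 0.0]
force: [0.7, 0.5, -0.0]
opening: 0.0451
grip_force: 0.0
```

```bash
python3 s.py
python3 - <<'E'
from h import *
for n in("wrist","top"):
    p,d,K,T=cam(n); np.savez(n+"7.npz",p=p,d=d,K=K,T=T)
    W=cloud(d,K,T);e=W-np.array([.497,-.274,.1]);k=(np.hypot(e[...,0],e[...,1])<.035)&(W[...,2]>.108)&(W[...,2]<.13)&(d>0)
    if k.sum()>20: print(n,k.sum(),W[k].mean(0),np.percentile(W[k][:,2],[20,50,80,95]),cv2.minAreaRect((W[k][:,:2]*1000).astype(np.float32)))
    if n=="wrist": save(p,"w7.png",1.5)
    # vessel heads in pockets
    for m,c in dict(p3=(.6025,-.2417),p2=(.5447,-.1938),p0=(.5926,-.136)).items():
        e=W-np.array([*c,0]);k=(np.hypot(e[...,0],e[...,1])<.025)&(W[...,2]>.105)&(W[...,2]<.13)&(d>0)
        if k.sum()>20: print(n,m,k.sum(),W[k].mean(0).round(4),W[k][:,2].max().round(4),cv2.minAreaRect((W[k][:,:2]*1000).astype(np.float32)))
E
```

```text
[ 0.4968 -0.2733  0.2108] yaw 93.0 [ 0.7  0.5 -0. ] tq [-0.031  0.028 -0.038] j [ 0.7   0.55 -0.37  1.77  0.25  0.86  1.83] 0.04508308397154868
wrist 616 [ 0.49489858 -0.27453726  0.11871108] [0.11822199 0.11911763 0.11981143 0.12048247] ((496.3622741699219, -274.5294189453125), (37.64919662475586, 13.006248474121094), 3.092564582824707)
wrist p3 360 [ 0.5964 -0.2411  0.1141] 0.1183 ((599.1034545898438, -240.58123779296875), (18.141271591186523, 19.030195236206055), 89.71229553222656)
wrist p2 360 [ 0.5415 -0.1928  0.1145] 0.1186 ((543.8668212890625, -192.68455505371094), (18.11716651916504, 18.020950317382812), 78.01836395263672)
top 96 [ 0.49543411 -0.27394977  0.1185104 ] [0.11734034 0.11852887 0.12035147 0.12222289] ((496.80096435546875, -273.6622314453125), (35.879676818847656, 11.50281810760498), 3.628807783126831)
```

View pics/w7.png

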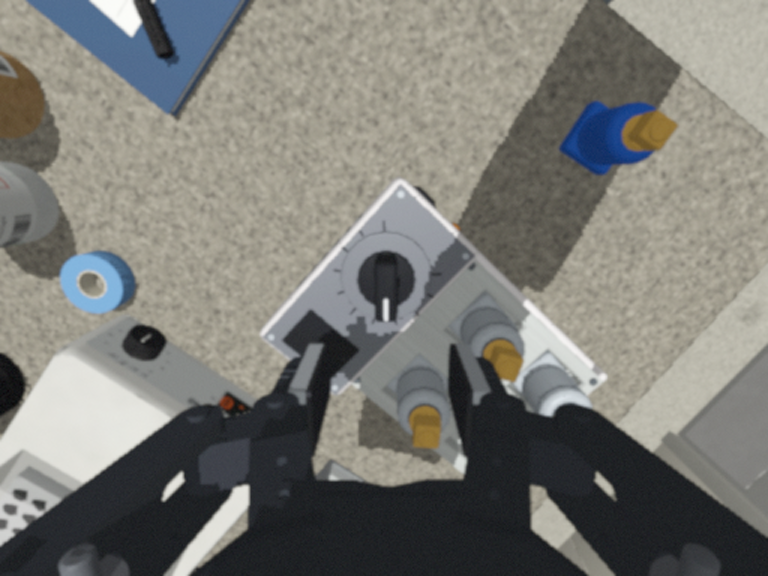

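The three silver vessels stand in their pockets at (490,330), (422,400) and (550,390). The knob is at (386,278) with its bar aligned to the gripper at about 3°. I'll grip the knob.

>>> play_rows --motion '[[45,[0,-0.5,-30],[0,0,0.3]],[45,[0,0,-35],[0,0,0]],[45,[0,0,-30],[0,0,0]],[45,[0,0,-17],[0,0,0]],[45,[0,0,0],[0,0,0]]]'

```text
time_s: 31.22
tool_pos: [0.4943, -0.2722, 0.0953]
eef_rot: [-0.03, 1.0, 0.002, -0.003]
force: [-1.2, -0.7, 0.9]
opening: 0.0453
grip_force: 0.0
```

>>> play_rows --motion '[[45,[0,0,0],[0,0,0]],[5,[0,0,0],[0,0,0]],[5,[0,0,0],[0,0,0]],[5,[0,0,0],[0,0,0]],[5,[0,0,0],[0,0,0]]]'

```text
time_s: 31.63
tool_pos: [0.4981, -0.2752, 0.1009]
eef_rot: [-0.029, 1.0, -0.001, 0.002]
force: [-0.3, -1.5, 6.5]
opening: 0.0124
grip_force: 61.0
```

>>> play_rows --motion '[[5,[0,0,0],[0,0,0]],[5,[0,0,0],[0,0,-5]],[5,[0,0,0],[0,0,-5]],[5,[0,0,0],[0,0,0]]]'

```text
time_s: 31.97
tool_pos: [0.4981, -0.2753, 0.1008]
eef_rot: [0.06, 0.998, -0.001, 0.002]
force: [-1.2, -3.2, 6.6]
opening: 0.0127
grip_force: 61.1
```

```bash
python3 s.py
```

```text
[ 0.4981 -0.2753  0.1008] yaw 83.1 [-1.2 -3.2  6.6] tq [-0.418  0.073 -0.024] j [ 0.62  0.7  -0.25  1.86  0.29  0.61  1.64] 0.012667351521258724
```

>>> play_rows --motion '[[5,[0,0,1],[0,0,-7]],[5,[0,0,0],[0,0,-7]],[5,[0,0,0],[0,0,-7]],[5,[0,0,0],[0,0,-7]],[5,[0,0,0],[0,0,-7]]]'

```text
time_s: 32.38
tool_pos: [0.4979, -0.2759, 0.1009]
eef_rot: [0.359, 0.934, -0.001, 0.002]
force: [0.8, -4.4, -1.8]
opening: 0.0125
grip_force: 60.1
```

>>> play_rows --motion '[[5,[0,0,0],[0,0,-7]],[5,[0,0,0],[0,0,-7]],[5,[0,0,0],[0,0,-7]],[5,[0,0,0],[0,0,-7]],[5,[0,0,0],[0,0,-7]]]'

```text
time_s: 32.8
tool_pos: [0.4975, -0.2762, 0.1009]
eef_rot: [0.623, 0.782, -0.0, 0.002]
force: [-0.2, -5.2, -1.5]
opening: 0.0126
grip_force: 60.1
```

```bash
python3 s.py
```

```text
[ 0.4975 -0.2762  0.1009] yaw 13.0 [-0.2 -5.2 -1.5] tq [-1.057 -0.03   0.028] j [ 0.4   0.69  0.08  1.87 -0.09  0.58  0.77] 0.012559093980618748
```

>>> play_rows --motion '[[5,[0,0,0],[0,0,-7]],[5,[0,0,0],[0,0,-7]],[5,[0,0,0],[0,0,-7]],[5,[0,0,0],[0,0,-7]],[5,[0,0,0],[0,0,-7]]]'

```text
time_s: 33.22
tool_pos: [0.4969, -0.2762, 0.1009]
eef_rot: [0.829, 0.559, -0.0, 0.002]
force: [-2.1, -5.3, -0.1]
opening: 0.0126
grip_force: 60.3
```

```bash
python3 s.py
```

```text
[ 0.4969 -0.2762  0.1009] yaw -22.0 [-2.1 -5.3 -0.1] tq [-1.04   0.268  0.091] j [ 0.29  0.7   0.25  1.87 -0.29  0.6   0.34] 0.012577720432831738
```

>>> play_rows --motion '[[5,[0,-1,0],[0,0,-7]],[5,[0,0,0],[0,0,-7]],[5,[0,0,0],[0,0,-7]],[5,[0,0,0],[0,0,-7]],[5,[0,0,0],[0,0,-7]]]'

```text
time_s: 33.63
tool_pos: [0.4965, -0.276, 0.1009]
eef_rot: [0.959, 0.284, 0.0, 0.001]
force: [-2.9, -2.0, 1.2]
opening: 0.0127
grip_force: 60.6
```

```bash
python3 s.py
```

```text
[ 0.4965 -0.276   0.1009] yaw -57.0 [-2.9 -2.   1.2] tq [-0.595  0.579  0.05 ] j [ 0.19  0.73  0.42  1.87 -0.48  0.64 -0.09] 0.012749604235840106
```

>>> play_rows --motion '[[5,[0,0,0],[0,0,-7]],[5,[0,0,0],[0,0,-7]],[5,[0,0,0],[0,0,-7]],[5,[0,0,0],[0,0,-7]],[5,[0,0,0],[0,0,-7]]]'

```text
time_s: 34.05
tool_pos: [0.4963, -0.2755, 0.101]
eef_rot: [1.0, -0.014, -0.0, 0.001]
force: [-3.2, -2.2, 6.4]
opening: 0.0125
grip_force: 104.2
```

```bash
python3 s.py
```

```text
[ 0.4963 -0.2755  0.101 ] yaw -91.6 [-3.2 -2.2  6.4] tq [-0.486  0.946  2.92 ] j [ 0.09  0.77  0.59  1.88 -0.65  0.7  -0.53] 0.012480107934843613
```

The torque jumped to 2.9 N m, which is the end stop. I'll release and lift clear.

>>> play_rows --motion '[[45,[0,0,0],[0,0,0]],[45,[0,0,0],[0,0,0]],[45,[0,0,0],[0,0,0]],[45,[0,0,30],[0,0,0]],[45,[0,0,40],[0,0,0]]]'

```text
time_s: 34.47
tool_pos: [0.4947, -0.2728, 0.1679]
eef_rot: [1.0, -0.014, -0.003, -0.002]
force: [1.2, 0.1, -0.2]
opening: 0.0449
grip_force: 0.0
```

>>> play_rows --motion '[[45,[-20,-20,30],[0,0,0]],[45,[-30,-20,0],[0,0,0]],[45,[-30,-20,0],[0,0,0]],[45,[0,0,0],[0,0,0]],[45,[0,0,0],[0,0,0]]]'

```text
time_s: 34.88
tool_pos: [0.4148, -0.336, 0.2006]
eef_rot: [1.0, -0.016, 0.0, -0.0]
force: [0.2, -0.3, -0.3]
opening: 0.0453
grip_force: 0.0
```

```bash
python3 s.py
python3 - <<'E'
from h import *
for n in("top","scene"):
    p,d,K,T=cam(n); np.savez(n+"8.npz",p=p,d=d,K=K,T=T); W=cloud(d,K,T)
    for m,c,R,lo,hi in[('p3',(.6025,-.2417),.025,.108,.13),('p2',(.5447,-.1938),.025,.108,.13),('p0',(.5926,-.136),.025,.108,.13),('knob',(.497,-.274),.03,.112,.125)]:
        e=W-np.array([*c,0]);k=(np.hypot(e[...,0],e[...,1])<R)&(W[...,2]>lo)&(W[...,2]<hi)&(d>0)
        if k.sum()>15: print(n,m,k.sum(),W[k].mean(0).round(4),np.percentile(W[k][:,2],90).round(4),cv2.minAreaRect((W[k][:,:2]*1000).astype(np.float32)))
    if n=="top": save(p,"t8.png",5,(145,110,295,230))
E
```

```text
[ 0.4148 -0.336   0.2006] yaw -91.9 [ 0.2 -0.3 -0.3] tq [-0.002 -0.089 -0.032] j [ 0.17  0.6   0.7   1.89 -0.51  0.84 -0.46] 0.045287256062884904
top p3 29 [ 0.6046 -0.2388  0.1159] 0.1183 ((605.5989990234375, -238.2593994140625), (10.610336303710938, 20.9936580657959), 30.984580993652344)
top p0 66 [ 0.5928 -0.135   0.1156] 0.1184 ((593.9300537109375, -134.6415557861328), (18.059030532836914, 18.734758377075195), 85.13243103027344)
scene p2 34 [ 0.5401 -0.1962  0.1132] 0.1167 ((541.5205688476562, -193.3766632080078), (21.077129364013672, 19.44915008544922), 85.12666320800781)
scene p0 31 [ 0.5889 -0.1396  0.1132] 0.1162 ((588.4967041015625, -136.912353515625), (19.47241973876953, 19.2697696685791), 5.436559677124023)
scene knob 52 [ 0.4938 -0.2781  0.117 ] 0.1196 ((493.3167724609375, -277.9380187988281), (39.60959243774414, 15.1328763961792), 13.081722259521484)
```

View pics/t8.png

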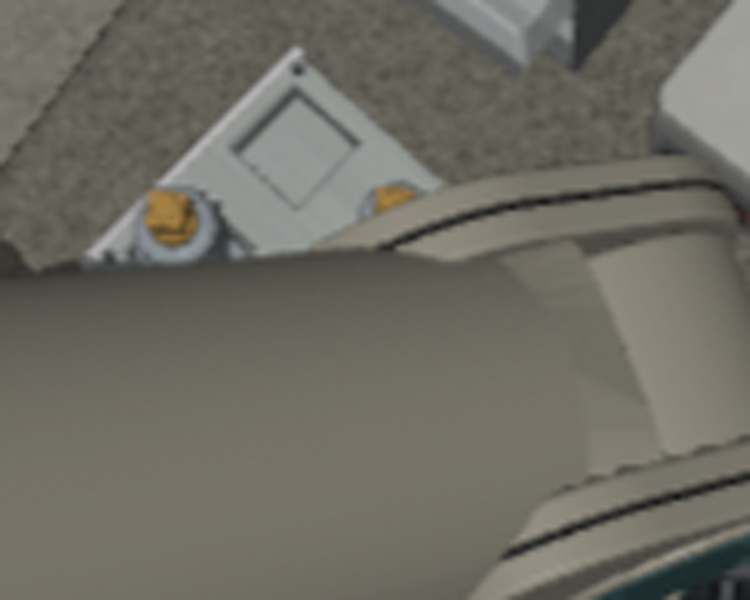

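The top view is blocked by the arm except for vessel A at (170,215) and D at (392,200). I'll check the knob angle with the wrist camera.

Run:
```python
from h import *
p,d,K,T=cam("wrist"); np.savez("w9.npz",p=p,d=d,K=K,T=T); W=cloud(d,K,T); save(p,"w9.png",1.5)
for m,c,R,lo,hi in[('p3',(.6025,-.2417),.025,.108,.13),('p2',(.5447,-.1938),.025,.108,.13),('p0',(.5926,-.136),.025,.108,.13),('knob',(.497,-.274),.03,.112,.125)]:
    e=W-np.array([*c,0]);k=(np.hypot(e[...,0],e[...,1])<R)&(W[...,2]>lo)&(W[...,2]<hi)&(d>0)
    if k.sum()>15: print(m,k.sum(),W[k].mean(0).round(4),cv2.minAreaRect((W[k][:,:2]*1000).astype(np.float32)))
```

```text
p2 751 [ 0.5434 -0.1954  0.1151] ((543.997802734375, -193.69818115234375), (18.761680603027344, 17.958019256591797), 78.09627532958984)
knob 925 [ 0.4969 -0.2761  0.1187] ((496.51971435546875, -274.9856262207031), (37.87770080566406, 14.842323303222656), 4.986561298370361)
```

View pics/w9.png

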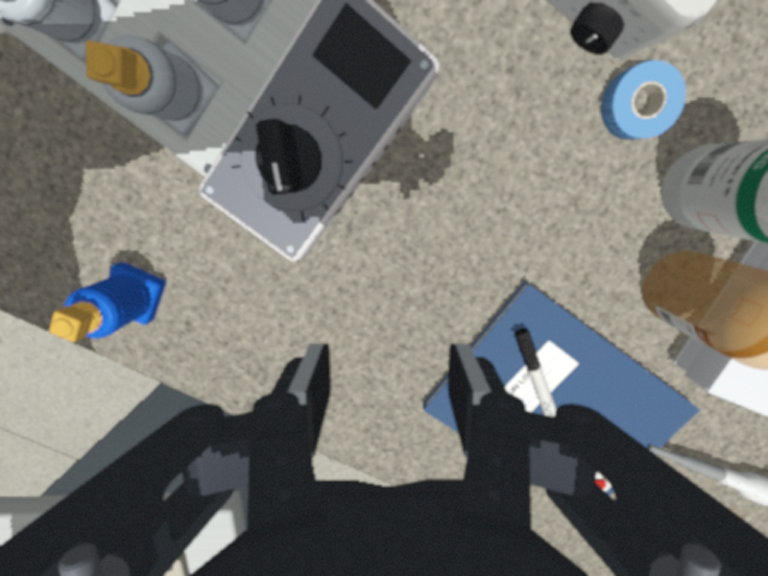

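The pointer now faces the robot, with the bar at 5° in the world, or −135° from the heater's back. That is the full 270° clockwise, and all vessels are in place, so I'll hand in.

```bash
python3 -c "
from h import *
print(r.sign_off())"
```

```text
the job is handed in; nothing more can be done
None
```

I put all three stainless vessels upright in pockets 0, 2 and 3, tightened each plug to about 0.4–0.5 N m, and turned the heat knob to its clockwise stop. The job is handed in; snugness is judged from wrist torque because bite can't be read directly, and the blue look-alike and the bottles were left standing.

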